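# Clip a sample tube onto the temperature sensor

## Task

Take the 50 ml tube out of the white V-cradle, bring its middle over the small black sensor pad of the metal holder and press it down, level, between the spring fingers of both clips until they snap around it and it bears firmly on the pad between them. Press gently: push the pad with about 12 N for a moment, never more than 20 N, because the sensor breaks; its height is set by hand and must be found by feel. Then let go, so that the tube stays clipped in and resting on the pad; do not disturb the vial, beaker and bottle standing about.

Things in the scene. Friction and masses are not known exactly. Their poses are not given: they have to be found in the camera images.
- tube: Screw-cap 50 ml conical tube, 116 mm long, 29 mm diameter, weighing about 45 g, lying level in the cradle. Origin at the centre of its conical tip; its z axis runs along the tube to the cap (34 mm wide, the last 14 mm). The stiff round barrel can be gripped across its 29 mm anywhere between 25 and 95 mm from the tip.
- tube_mid (a point): Point on the tube's centre line 60 mm from the tip: the place to grip, midway between the cradle's supports, and the part that comes over the sensor pad.
- cradle: Fixed white cradle, foot plate 104 x 56 x 6 mm; origin at the centre of its underside, x along the tube. Two V supports, each 10 mm long, 32 mm either side of the centre, hold the tube's centre line 40 mm above the bench; the V's arms end about 41 mm above the bench, 44 mm apart. Between the supports the space is free for fingers down to the foot plate.
- holder: Fixed aluminium plate 116 x 74 x 8 mm; origin at the centre of its underside, z up, x along the line where the tube shall lie (cap to either end). Two clips, 9 mm long, at x = -32 and +32 mm, each a pair of steel spring fingers left and right; tops 79 mm above the bench, flared to 33 mm apart. Between the clips fingers may reach down to 10 mm above the bench beside the post.
- lip_line (a point): Middle of the holder, 62 mm above the bench, at the height of the clips' lips (their narrowest place, 17 mm). The tube pushes the fingers apart (5 to 13 N in all, while its centre line is 0 to 17 mm above this point) and is caught once its centre line is 2 mm or more below it; there the fingers pull it down with 0 to 5 N.
- sensor_post: White post, 17 mm wide, in the middle of the holder with a stem and a black sensor pad, 16 x 14 mm, facing up; origin at its foot, 8 mm above the bench. The pad's height is set by hand and not reported: the tube first touches it with its centre line 2.5 to 13 mm below the lip line. The pad is sprung, 20 N per mm, 5 mm travel. Only the pad's force counts for the 20 N, not the clips'.
- vial: Bystander: small vial with screw cap, 29 mm diameter, 61 mm high; origin under its centre.
- beaker: Bystander: empty beaker, 59 mm diameter, 70 mm high; origin under its centre.
- bottle: Bystander: small bottle with screw cap, 56 mm diameter, 105 mm high; origin under its centre.
There are look-alikes about, which are no part of the job. There is more than one size of the tube; the one meant has the size given above.

How it is judged:
On the way, in this order (a step that is already met when the one before it is completed fails the run):
1. the tube is lifted clear of the cradle (contact force between tube and cradle below 0.01 N and height (world z) of tube_mid above 0.06 m), for 0.2 s.
2. the tube is past the lips of the clips, level, and presses the sensor pad with 8 N or more (z of tube_mid in the frame of lip_line below -0.002 m and horizontal distance between tube_mid and lip_line below 0.008 m and angle between the z axis of tube and the x axis of holder, either way round below 0.08 rad and contact force between tube and sensor_post above 8 N), for 0.2 s.
At the end, for the whole second after the job is handed in: The tube lies at rest in both clips with its centre line at least 2 mm below the lip line, within 4 mm of the holder's centre line and 0.08 rad of its direction, its middle within 8 mm of the holder's middle, and it still touches the sensor pad (0.2 N or more) (z of tube_mid in the frame of lip_line below -0.002 m and y of tube_mid in the frame of lip_line between -0.004 and 0.004 m and x of tube_mid in the frame of lip_line between -0.008 and 0.008 m and angle between the z axis of tube and the x axis of holder, either way round below 0.08 rad and contact force between tube and sensor_post above 0.2 N and linear speed of tube below 0.02 m/s).
It fails at once if the sensor pad is pressed with more than 20 N (contact force between tube and sensor_post above 20 N).
It fails at once if the vial is moved more than 15 mm or tipped (distance of vial from where it was at the start of the episode above 0.015 m or angle between vial's own z axis and vertical above 0.3 rad).
It fails at once if the beaker is moved more than 15 mm or tipped (distance of beaker from where it was at the start of the episode above 0.015 m or angle between beaker's own z axis and vertical above 0.3 rad).
It fails at once if the bottle is moved more than 15 mm or tipped (distance of bottle from where it was at the start of the episode above 0.015 m or angle between bottle's own z axis and vertical above 0.3 rad).
It also fails if it takes over 61 s, if anything falls off the work surface, if the arm or the gripper's body presses on something with over 40 N, if the wrist force passes 120 N, or if a joint passes its speed limit or range.

## Robot

A 6-joint arm with a two-finger parallel gripper is mounted at the origin on a cart in front of the work surface, level with it; the furniture and walls round the work are solid. World frame = base frame: x ahead of the robot, y to its left, z up, the work surface at z = 0. Lengths are in m, angles in rad, forces in N, time in s.
With the tool pointing down it reaches from about 0.375 to 0.825 m from the base axis. Payload 5.5 kg.
Tool frame: the origin (TCP) lies midway between the tips of the shut fingers; the grasp point (between the pads) lies 19 mm behind it (env.tcp_to_grasp is the distance from the TCP to the grasp point, in m); z points along the fingers, y is the direction in which the jaws open and shut (so a half turn about z gives the same grasp; the last joint's range is limited). The gripper opens to 85 mm and grips with 20 to 120 N. Pads are 22 mm wide; open, the fingers measure 114 mm over their backs; the gripper's body (76 mm by 85 mm) begins 54 mm behind the grasp point. The pads swing forward as they close: fully open they stand 13 mm farther back than shut.
Start: joints at [-1.182, 0.314, -0.047, 1.21, 0, 1.571], TCP at [0.227, -0.555, 0.231] pointing down, gripper open.
Joint ranges: [-2.67, 2.67], [-0.69, 1.73], [-1.03, 1.25], [-2.08, 2.16], [-1.42, 1.45], [-3.14, 3.14]. Speed limits (rad/s): [2.39, 2.39, 3.01, 3.14, 3.14, 3.14].

## Interface

Orientations are given as a rotation vector (axis times angle).
In Python, from workcell import sensors, viewer, workorder, env gives the robot as it stands.
- The arm moves only by the shell command python3 -m handwheel 'ROWS' [OPENING] [FORCE]. ROWS is JSON, a list of rows, each an object of numbers: "dx", "dy", "dz": the shift along the tool's x, y, z as a fraction of full scale; "ax", "ay", "az": the turn, a rotation vector about the tool's x, y, z as a fraction of full scale. A call has 1 to 10 rows; each row is the pose to reach, as a shift and turn from the pose measured when the call began, along the tool's axes at that moment, turning the shorter way round; what a row does not reach only later rows make up. Full scale, the value 1, is 0.15 m for a shift and 360 degrees for a turn. A row lasts 1/10 s, in which the tool goes at most 50 mm and 8.59 degrees, less where a joint would pass 70% of its speed; a pose out of reach is approached as far as the arm can. A call with a number of a shift or a turn outside -1 to 1 is refused whole. A call with a gripper value outside its range is refused whole. OPENING is the gripper's target within -1 to 1 (fully open at 1, half-way at 0, shut at -1), set as the call begins (- or left out, the last holds). The fingers move at their own pace and stop on an object; FORCE is the grip in N (left out, the last holds). Time passes only in rows, so rows that repeat a pose let the fingers close. It gives the time, the measured TCP pose, the force and the opening at its end, in the units of the state.
- sensors.get_state(): the state, without advancing time (a new reading comes with each control period).
- viewer.capture(name): name is "scene" or "side" or "wrist"; returns the picture (400x640x3 uint8, red, green, blue); there is no depth.
- viewer.camera_params(name): a dict with "mtx" (3x3 intrinsics, pixels), "dist" ([k1, k2, p1, p2, k3] as OpenCV has them; the pictures are not rectified), "rvec" (rotation vector, rad) and "tvec" (3), from world to camera coordinates, as OpenCV has them. Camera axes: x right, y down, z forward; pixel columns grow to the right and rows downward; lengths in m; the calibration is good to about 2 mm. A picture is of the moment at which its call begins: read the wrist's pose just before it. camera_params takes no time and is no camera call; for the wrist camera it gives the pose at the moment of the call.
- workorder.job_done(): hands the job in, once; it reports no verdict.
The state is a dict: "clock": time; "joints": joint angles; "qd": joint speeds; "joint_efforts": joint torques, N m; "ee_pos": TCP position; "tcp_rot": TCP orientation; "contact_force": force on the tool from outside, world axes, zero at the start; "moment": the same for the moment, N m; "opening": finger opening in m.
Only numpy, scipy, OpenCV 4.12 (cv2) and the standard library are available. Lean on these libraries where they do the work, as an engineer would, in place of code of your own. Each camera call takes 0.05 s, during which the arm holds its last target.

## Working session

There is one attempt and no reset: what is moved stays moved. The work goes in short steps, Python scripts to look and compute and a shell command to move; the robot and the scene stay as the last step left them, time stands still between calls to the robot, and variables do not carry over. Pictures are saved under pics/ and viewed, and the job is handed in when it is done.

```bash
ls; mkdir -p pics; python3 - <<'E'
from workcell import sensors, viewer, workorder, env
import cv2
print(sensors.get_state()); print(env.tcp_to_grasp)
for n in("scene","side","wrist"):
    im=viewer.capture(n); cv2.imwrite(f"pics/{n}0.png",im[:,:,::-1]); print(n,viewer.camera_params(n))
E
```

```text
pics
{'clock': 0.0, 'joints': array([-1.18200333e+00,  3.14228481e-01, -4.80957153e-02,  1.21019187e+00,
        1.28266321e-05,  1.57077900e+00]), 'qd': array([ 0.0001847 ,  0.00048184, -0.00076411,  0.00145616,  0.00111394,
        0.00181507]), 'joint_efforts': array([ 8.68740663e-04, -5.39588320e+01,  3.39747119e+01,  1.91828288e-02,
        1.65096876e-04, -9.69173499e-06]), 'ee_pos': array([ 0.22722522, -0.55467737,  0.2304258 ]), 'tcp_rot': array([-3.08075568e+00, -6.06575629e-01,  5.01771294e-04]), 'contact_force': array([0.41030635, 0.52339719, 0.26834165]), 'moment': array([-0.03918441, -0.00187795, -0.00475449]), 'opening': 0.08545834557212231}
0.0187
scene {'mtx': array([[403.35665479,   0.        , 318.67698702],
       [  0.        , 403.35665479, 197.07083888],
       [  0.        ,   0.        ,   1.        ]]), 'dist': array([-0.09806171,  0.        ,  0.        ,  0.        ,  0.        ]), 'rvec': array([ 1.11658429, -2.25260273,  1.07391417]), 'tvec': array([0.34562014, 0.28939171, 0.72474949])}
side {'mtx': array([[366.10606251,   0.        , 322.21127344],
       [  0.        , 366.10606251, 200.94688827],
       [  0.        ,   0.        ,   1.        ]]), 'dist': array([0.02130791, 0.        , 0.        , 0.        , 0.        ]), 'rvec': array([ 2.20572372, -0.22200003,  0.1405371 ]), 'tvec': array([-0.51303379,  0.11606266,  0.78106872])}
wrist {'mtx': array([[292.20745754,   0.        , 313.09431606],
       [  0.        , 292.20745754, 200.98346595],
       [  0.        ,   0.        ,   1.        ]]), 'dist': array([-0.00176404,  0.        ,  0.        ,  0.        ,  0.        ]), 'rvec': array([-2.37185086,  1.59263665,  0.2651607 ]), 'tvec': array([-0.59906925, -0.04110208,  0.38055338])}
```

View pics/scene0.png

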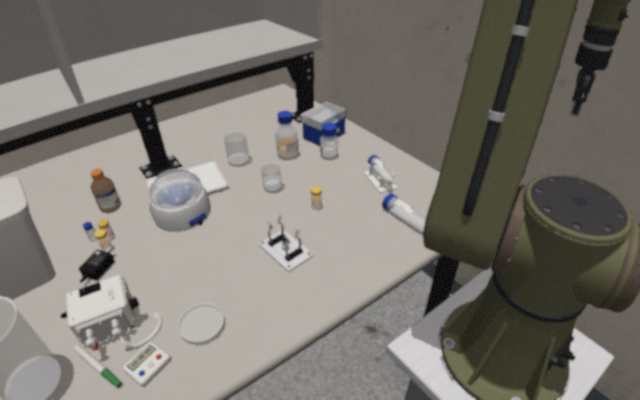

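View pics/side0.png

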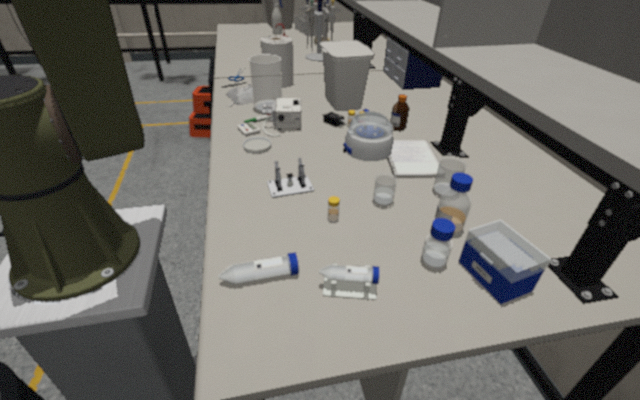

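View pics/wrist0.png

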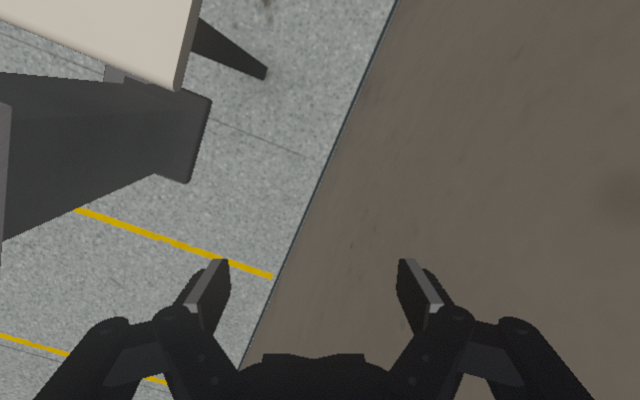

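```bash
cat > h.py <<'E'
import numpy as np, cv2
from workcell import sensors, viewer, env
from scipy.spatial.transform import Rotation as R
def ray(p,u,v):
    n=cv2.undistortPoints(np.array([[[u,v]]],float),p["mtx"],p["dist"])[0,0]
    M=cv2.Rodrigues(p["rvec"])[0]
    return -M.T@p["tvec"], M.T@np.array([n[0],n[1],1])
def onz(p,u,v,z):
    c,d=ray(p,u,v); return c+d*(z-c[2])/d[2]
def proj(p,X): return cv2.projectPoints(np.array(X,float).reshape(-1,1,3),p["rvec"],p["tvec"],p["mtx"],p["dist"])[0][:,0]
def tri(obs):
    A=np.zeros((3,3));b=np.zeros(3)
    for p,u,v in obs:
        c,d=ray(p,u,v);d/=np.linalg.norm(d);P=np.eye(3)-np.outer(d,d);A+=P;b+=P@c
    return np.linalg.solve(A,b)
def crop(im,x0,y0,w,h,s,name):
    c=im[y0:y0+h,x0:x0+w]; cv2.imwrite(name,cv2.resize(c,None,fx=s,fy=s,interpolation=cv2.INTER_CUBIC))
E
python3 - <<'E'
from h import *
s=cv2.imread('pics/side0.png');c=cv2.imread('pics/scene0.png')
crop(s,210,225,190,85,4,'pics/s1.png'); crop(c,340,130,120,110,5,'pics/c1.png')
crop(s,255,145,110,85,6,'pics/s2.png'); crop(c,240,170,100,110,5,'pics/c2.png')
E
```

```text
(no output)
```

View pics/s1.png

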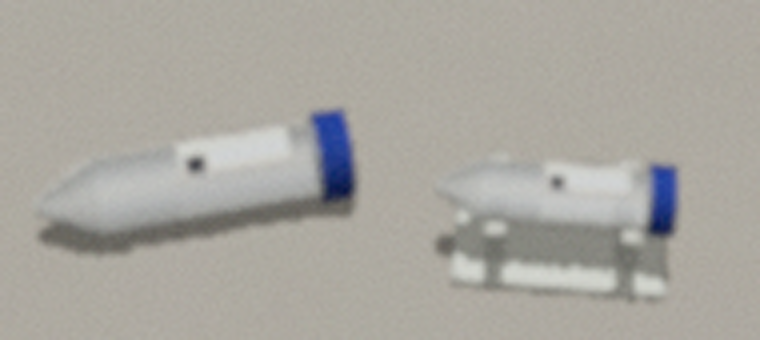

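View pics/c1.png

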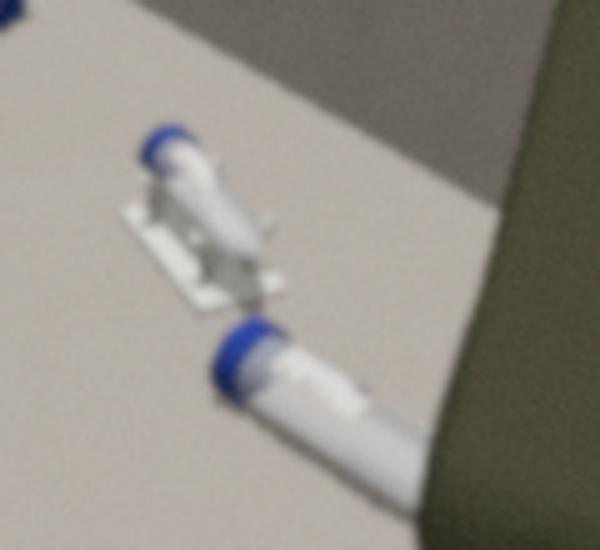

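View pics/s2.png

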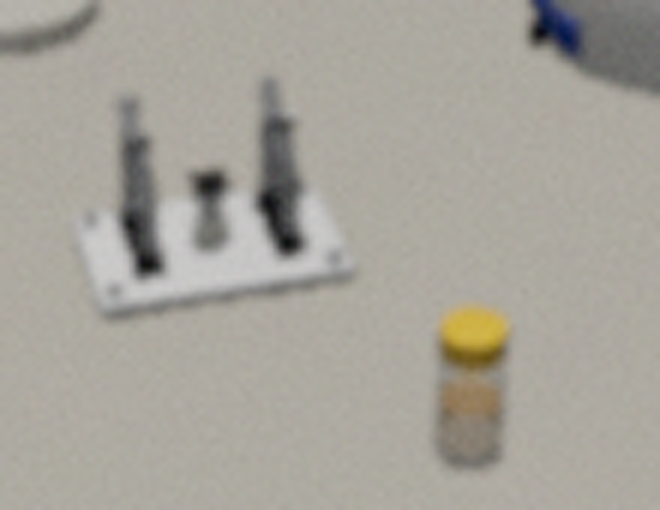

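View pics/c2.png

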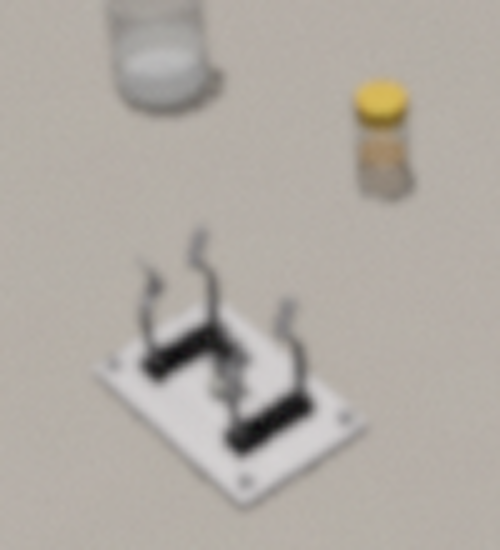

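```bash
python3 - <<'E'
from h import *
S=viewer.camera_params('side');C=viewer.camera_params('scene')
f=lambda p,u,v,z: np.round(onz(p,u,v,z),4)
print('tube tip/cap side',f(S,318.7,272,.04),f(S,379.2,274.7,.04), np.linalg.norm(f(S,318.7,272,.04)-f(S,379.2,274.7,.04)))
print('big',f(S,220,276.7,.02),f(S,298,263.5,.02),np.linalg.norm(f(S,220,276.7,.02)-f(S,298,263.5,.02)))
print('big cap dia',np.linalg.norm(f(S,294,253,.04)-f(S,297,274.5,.01)))
print('tube cap scene',f(C,340+165/5,130+150/5,.04))
print('cradle foot side',f(S,322.5,295.8,.003),f(S,376.2,299.2,.003))
print('cradle foot scene',f(C,365,171.6,.006),f(C,380.6,191.5,.006),f(C,397,186.6,.006))
for q in [(272.5,197.5),(313.8,190.8),(307.5,176.7),(267.8,182.5)]: print('holder S',f(S,*q,.008))
for q in [(259.4,244),(289,271),(313.6,256),(284.4,230.6)]: print('holder C',f(C,*q,.008))
print('vial',f(S,333.5,221,0),f(C,316.5,207,0)); print('pad',f(S,255+208/6,145+178/6,.04),f(S,255+208/6,145+178/6,.045))
print('beaker',f(C,271,187,0),f(S,384,202,0),'bottle',f(C,328.5,155,0))
E
```

```text
tube tip/cap side [ 0.4789 -0.1778  0.04  ] [ 0.5914 -0.2065  0.04  ] 0.1161031437989515
big [ 0.2914 -0.1349  0.02  ] [ 0.446  -0.1295  0.02  ] 0.15469427914438208
big cap dia 0.04328741156502662
tube cap scene [ 0.5865 -0.2038  0.04  ]
cradle foot side [ 0.4812 -0.2058  0.003 ] [ 0.5804 -0.2334  0.003 ]
cradle foot scene [ 0.5923 -0.1803  0.006 ] [ 0.4948 -0.1501  0.006 ] [ 0.4828 -0.2016  0.006 ]
holder S [0.4195 0.1236 0.008 ]
holder S [0.5304 0.1338 0.008 ]
holder S [0.5262 0.2045 0.008 ]
holder S [0.4141 0.1951 0.008 ]
holder C [0.5215 0.2169 0.008 ]
holder C [0.4088 0.2075 0.008 ]
holder C [0.412  0.1381 0.008 ]
holder C [0.5241 0.1447 0.008 ]
vial [0.5554 0.0115 0.    ] [0.5559 0.0236 0.    ]
pad [0.4724 0.1743 0.04  ] [0.4715 0.1666 0.045 ]
beaker [0.7061 0.0726 0.    ] [0.7032 0.0622 0.    ] bottle [ 0.7371 -0.1574  0.    ]
```

```bash
cat >> h.py <<'E'
def rows(pos,xdir_deg,tilt=None):
    """row numbers to bring the TCP to pos, tool down, tool x at angle xdir_deg (deg, world)"""
    s=sensors.get_state();R0=R.from_rotvec(s["tcp_rot"]);
    a=np.radians(xdir_deg);x=np.array([np.cos(a),np.sin(a),0]);z=np.array([0,0,-1.]);Rt=R.from_matrix(np.c_[x,np.cross(z,x),z])
    d=R0.inv().apply(np.array(pos)-s["ee_pos"])/.15; w=(R0.inv()*Rt).as_rotvec()/(2*np.pi)
    print('pos',s["ee_pos"].round(4),'xdir',np.degrees(np.arctan2(*R0.as_matrix()[1::-1,0])).round(2),'tool z',R0.as_matrix()[:,2].round(4),'clock',s["clock"])
    print('d',d.round(4),'a',w.round(4))
E
python3 - <<'E'
from h import *
rows([.537,-.193,.25],-14); rows([.537,-.193,.25],166)
p=viewer.camera_params('wrist');M=cv2.Rodrigues(p['rvec'])[0]; s=sensors.get_state();R0=R.from_rotvec(s['tcp_rot'])
print('cam in tool',R0.inv().apply(-M.T@p['tvec']-s['ee_pos']), R0.inv().apply(M[2]))
E
```

```text
pos [ 0.2273 -0.5548  0.2306] xdir 22.28 tool z [-5.0e-04  1.2e-03 -1.0e+00] clock 0.15
d [ 2.8251 -1.4495 -0.1274] a [-2.000e-04  1.000e-04  1.008e-01]
pos [ 0.2273 -0.5548  0.2306] xdir 22.28 tool z [-5.0e-04  1.2e-03 -1.0e+00] clock 0.15
d [ 2.8251 -1.4495 -0.1274] a [-1.000e-04 -3.000e-04 -3.992e-01]
cam in tool [ 0.08359783 -0.00036767 -0.14241894] [-3.23061933e-01  3.87252452e-04  9.46377746e-01]
```

```bash
python3 -m handwheel '[{"dx":1,"dy":-0.5,"dz":-0.13},{"dx":1,"dy":-0.5,"dz":-0.13},{"dx":1,"dy":-0.5,"dz":-0.13},{"dx":1,"dy":-0.5,"dz":-0.13},{"dx":1,"dy":-0.5,"dz":-0.13}]' 1 30
python3 -m handwheel '[{"dx":1,"dy":-0.5},{"dx":1,"dy":-0.5},{"dx":1,"dy":-0.5},{"dx":1,"dy":-0.5},{"dx":1,"dy":-0.5}]'
python3 - <<'E'
from h import *
rows([.537,-.193,.25],-14)
E
```

```text
pos [ 0.2273 -0.5548  0.2306] xdir 22.28 tool z [-5.0e-04  1.2e-03 -1.0e+00] clock 0.15
d [ 2.8251 -1.4495 -0.1274] a [-2.000e-04  1.000e-04  1.008e-01]invalid input
invalid input
```

```bash
python3 -m handwheel '[{"dx":1,"dy":-0.5,"dz":-0.13,"ax":0,"ay":0,"az":0},{"dx":1,"dy":-0.5,"dz":-0.13,"ax":0,"ay":0,"az":0},{"dx":1,"dy":-0.5,"dz":-0.13,"ax":0,"ay":0,"az":0},{"dx":1,"dy":-0.5,"dz":-0.13,"ax":0,"ay":0,"az":0},{"dx":1,"dy":-0.5,"dz":-0.13,"ax":0,"ay":0,"az":0}]' 1 30
```

```text
clock: 0.65
ee_pos: [0.3394, -0.4266, 0.2506]
tcp_rot: [-3.08, -0.613, -0.001]
contact_force: [0.9, -0.3, -0.8]
opening: 0.0855
```

All six keys are needed. Continuing.

```bash
python3 -m handwheel '[{"dx":1,"dy":-0.5,"dz":0,"ax":0,"ay":0,"az":0.05},{"dx":1,"dy":-0.5,"dz":0,"ax":0,"ay":0,"az":0.05},{"dx":1,"dy":-0.5,"dz":0,"ax":0,"ay":0,"az":0.05},{"dx":1,"dy":-0.5,"dz":0,"ax":0,"ay":0,"az":0.05},{"dx":1,"dy":-0.5,"dz":0,"ax":0,"ay":0,"az":0.05}]'
python3 - <<'E'
from h import *
rows([.537,-.193,.25],-14)
E
```

```text
clock: 1.15
ee_pos: [0.4508, -0.2981, 0.2504]
tcp_rot: [-3.137, -0.129, -0.0]
contact_force: [0.1, -0.6, -0.6]
opening: 0.0855
pos [ 0.4508 -0.2981  0.2504] xdir 4.72 tool z [ 1.0e-04  2.1e-03 -1.0e+00] clock 1.15
d [ 0.6306 -0.6513  0.004 ] a [-0.0003  0.      0.052 ]
```

```bash
python3 -m handwheel '[{"dx":0.63,"dy":-0.65,"dz":0,"ax":0,"ay":0,"az":0.052},{"dx":0.63,"dy":-0.65,"dz":0,"ax":0,"ay":0,"az":0.052},{"dx":0.63,"dy":-0.65,"dz":0,"ax":0,"ay":0,"az":0.052},{"dx":0.63,"dy":-0.65,"dz":0,"ax":0,"ay":0,"az":0.052},{"dx":0.63,"dy":-0.65,"dz":0,"ax":0,"ay":0,"az":0.052},{"dx":0.63,"dy":-0.65,"dz":0,"ax":0,"ay":0,"az":0.052}]'
python3 - <<'E'
from h import *
import pickle
rows([.537,-.193,.25],-14)
p=viewer.camera_params('wrist');im=viewer.capture('wrist');pickle.dump(p,open('w1.pkl','wb'));cv2.imwrite('pics/w1.png',im[:,:,::-1])
E
```

```text
clock: 1.75
ee_pos: [0.5359, -0.1948, 0.2503]
tcp_rot: [-3.116, 0.385, 0.002]
contact_force: [0.0, -0.9, -0.1]
opening: 0.0854
pos [ 0.5359 -0.1948  0.2503] xdir -14.08 tool z [-9.0e-04  1.6e-03 -1.0e+00] clock 1.75
d [ 0.004  -0.0131  0.0019] a [-0.0002  0.0002 -0.0002]
```

View pics/w1.png

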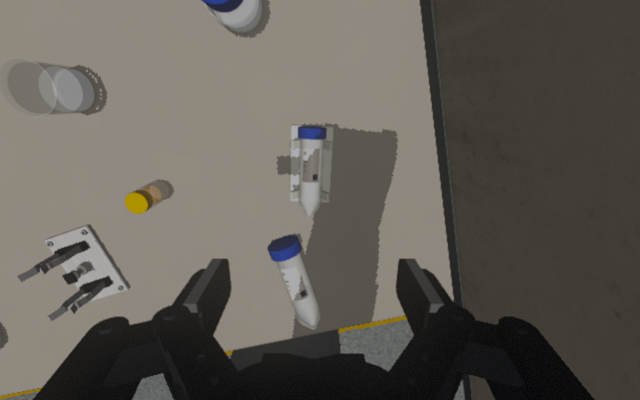

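```bash
python3 - <<'E'
from h import *
im=cv2.imread('pics/w1.png')
crop(im,250,110,110,120,5,'pics/w1a.png'); crop(im,10,210,140,120,5,'pics/w1b.png')
E
```

```text
(no output)
```

View pics/w1a.png

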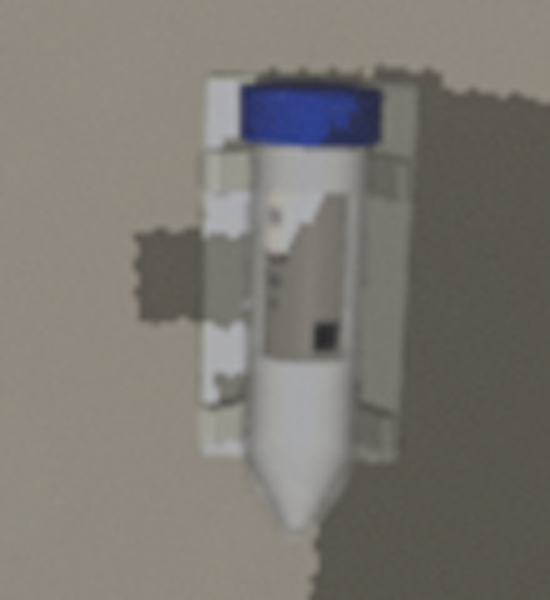

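View pics/w1b.png

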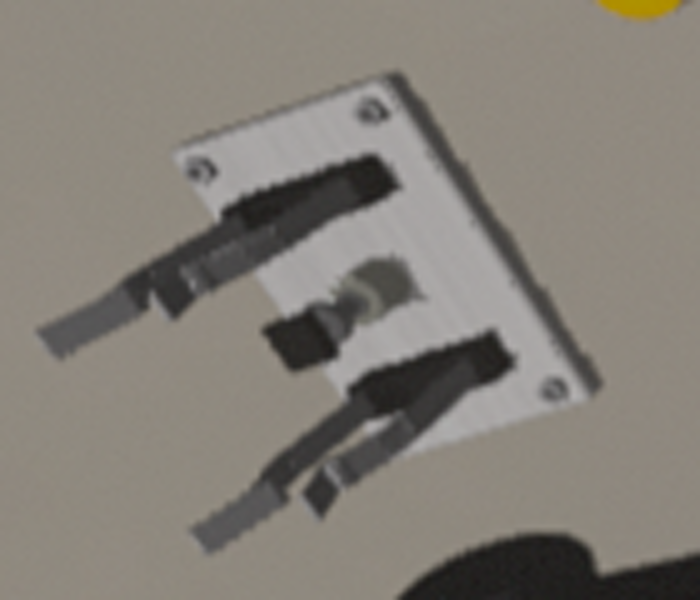

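```bash
python3 - <<'E'
from h import *
import pickle
p=pickle.load(open('w1.pkl','rb'))
g=lambda x,y,z:onz(p,250+x/5,110+y/5,z)
tip=g(297,532,.04);cap=g(311,88,.04+.012); print('tip',tip,'cap',cap,np.linalg.norm(tip[:2]-cap[:2]))
m1=(g(248,250,.04)+g(358,250,.04))/2;m2=(g(246,420,.04)+g(352,420,.04))/2
print('barrel mids',m1,m2,np.degrees(np.arctan2(*(m1-m2)[1::-1])))
F=[g(205,75,.006),g(418,85,.006),g(397,460,.006),g(200,455,.006)]
F=np.array(F);print(F,F.mean(0)); 
for i,j in((0,3),(1,2)): d=F[i]-F[j];print(np.linalg.norm(d),np.degrees(np.arctan2(d[1],d[0])))
k=lambda x,y,z:onz(p,10+x/5,210+y/5,z)
H=np.array([k(172,152,.008),k(390,80,.008),k(600,398,.004)]);print('holder',H,(H[0]+H[2])/2,np.linalg.norm(H[0]-H[1]),np.linalg.norm(H[1]-H[2]),np.degrees(np.arctan2(*(H[1]-H[2])[1::-1])))
# both
print('proj TCP',proj(p,[[.5359,-.1948,.2503]]))
E
```

```text
tip [ 0.4806609  -0.17523339  0.04      ] cap [ 0.58958986 -0.20655401  0.052     ] 0.1133423967493816
barrel mids [ 0.55188356 -0.19497155  0.04      ] [ 0.51008863 -0.18328806  0.04      ] -15.617986453961997
[[ 0.59568195 -0.17983225  0.006     ]
 [ 0.57989866 -0.23233359  0.006     ]
 [ 0.48171355 -0.20395627  0.006     ]
 [ 0.49658456 -0.15085332  0.006     ]] [ 0.53846968 -0.19174386  0.006     ]
0.10324761934985424 -16.30044391020337
0.10220365528200097 -16.120274566520667
holder [[0.52607831 0.21352925 0.008     ]
 [0.53135208 0.14034735 0.008     ]
 [0.41548038 0.13285013 0.004     ]] [0.47077934 0.17318969 0.006     ] 0.07337167559103619 0.11618287493852764 3.7020356908591223
proj TCP [[314.03307366 260.51392861]]
```

```bash
python3 - <<'E'
from h import *
rows([.5384,-.1917,.11],-16.1)
E
```

```text
pos [ 0.5359 -0.1949  0.2504] xdir -14.12 tool z [-6.0e-04  1.7e-03 -1.0e+00] clock 1.8
d [ 0.012  -0.0232  0.9362] a [-0.0002  0.0002  0.0055]
```

```bash
python3 -m handwheel '[{"dx":0.012,"dy":-0.023,"dz":0.3,"ax":0,"ay":0,"az":0.0055},{"dx":0.012,"dy":-0.023,"dz":0.6,"ax":0,"ay":0,"az":0.0055},{"dx":0.012,"dy":-0.023,"dz":0.935,"ax":0,"ay":0,"az":0.0055},{"dx":0.012,"dy":-0.023,"dz":0.935,"ax":0,"ay":0,"az":0.0055},{"dx":0.012,"dy":-0.023,"dz":0.935,"ax":0,"ay":0,"az":0.0055}]' 0.4 60
python3 - <<'E'
from h import *
import pickle
rows([.5384,-.1917,.021],-16.1)
p=viewer.camera_params('wrist');im=viewer.capture('wrist');pickle.dump(p,open('w2.pkl','wb'));cv2.imwrite('pics/w2.png',im[:,:,::-1])
E
```

```text
clock: 2.3
ee_pos: [0.5373, -0.1926, 0.1104]
tcp_rot: [-3.108, 0.442, 0.004]
contact_force: [0.4, 0.4, 0.9]
opening: 0.0597
pos [ 0.5373 -0.1926  0.1104] xdir -16.19 tool z [-0.0024  0.0022 -1.    ] clock 2.3
d [ 0.0073 -0.0072  0.5962] a [-0.0002  0.0005 -0.0003]
```

View pics/w2.png

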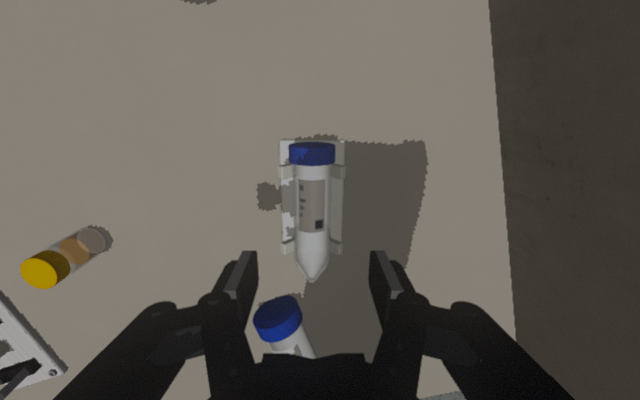

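```bash
python3 - <<'E'
from h import *
import pickle
p=pickle.load(open('w2.pkl','rb'));im=cv2.imread('pics/w2.png');crop(im,260,130,110,160,4,'pics/w2a.png')
a=np.radians(-16.15);x=np.array([np.cos(a),np.sin(a),0]);c=np.array([.5384,-.1917,.04])
print(proj(p,[c,c-.06*x,c+.056*x+[0,0,.017],[.5384,-.1917,.021]]))
y=np.array([-x[1],x[0],0]);f=c*[1,1,0]+[0,0,.006]
print(proj(p,[f+.052*i*x+.028*j*y for i in(1,-1) for j in(1,-1)]))
E
```

```text
[[312.22169576 212.73080401]
 [312.39429611 278.77097766]
 [311.9198494  143.27819143]
 [312.30633108 204.52610161]]
[[278.59134433 139.6795367 ]
 [345.86477085 139.58747897]
 [282.96542837 250.85774411]
 [342.02219884 250.80750704]]
```

View pics/w2a.png

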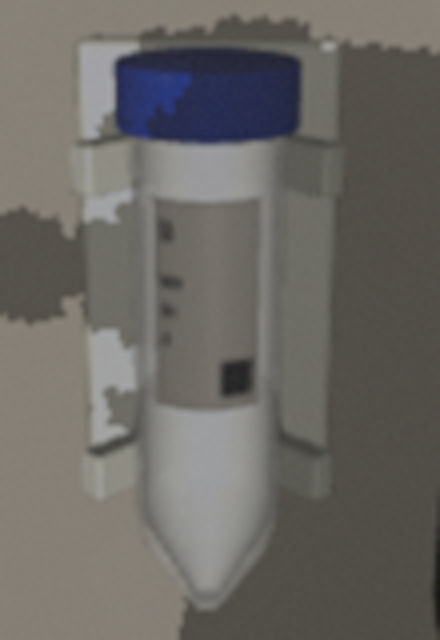

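```bash
python3 -m handwheel '[{"dx":0,"dy":-0.007,"dz":0.2,"ax":0,"ay":0.0004,"az":0},{"dx":0,"dy":-0.007,"dz":0.4,"ax":0,"ay":0.0004,"az":0},{"dx":0,"dy":-0.007,"dz":0.58,"ax":0,"ay":0.0004,"az":0},{"dx":0,"dy":-0.007,"dz":0.6,"ax":0,"ay":0.0004,"az":0},{"dx":0,"dy":-0.007,"dz":0.6,"ax":0,"ay":0.0004,"az":0}]' 0.4 60
python3 -m handwheel '[{"dx":0,"dy":0,"dz":0,"ax":0,"ay":0,"az":0},{"dx":0,"dy":0,"dz":0,"ax":0,"ay":0,"az":0},{"dx":0,"dy":0,"dz":0,"ax":0,"ay":0,"az":0},{"dx":0,"dy":0,"dz":0,"ax":0,"ay":0,"az":0},{"dx":0,"dy":0,"dz":0,"ax":0,"ay":0,"az":0},{"dx":0,"dy":0,"dz":0,"ax":0,"ay":0,"az":0},{"dx":0,"dy":0,"dz":0,"ax":0,"ay":0,"az":0},{"dx":0,"dy":0,"dz":0,"ax":0,"ay":0,"az":0}]' -1 60
python3 - <<'E'
from h import *
rows([.5384,-.1917,.021],-16.1)
print(sensors.get_state()['contact_force'])
im=viewer.capture('wrist');cv2.imwrite('pics/w3.png',im[:,:,::-1])
E
```

```text
clock: 2.85
ee_pos: [0.5408, -0.1927, 0.0242]
tcp_rot: [-3.11, 0.442, -0.009]
contact_force: [-0.7, 0.5, 0.3]
opening: 0.0596
clock: 3.65
ee_pos: [0.5431, -0.1929, 0.0268]
tcp_rot: [-3.11, 0.442, -0.016]
contact_force: [-0.5, 1.7, 8.1]
opening: 0.027
pos [ 0.5431 -0.1929  0.0268] xdir -16.18 tool z [ 1.030e-02 -9.000e-04 -9.999e-01] clock 3.65
d [-0.0327  0.0013  0.0386] a [-0.0003 -0.0016 -0.0002]
[-0.47148279  1.70059131  8.11034377]
```

View pics/w3.png

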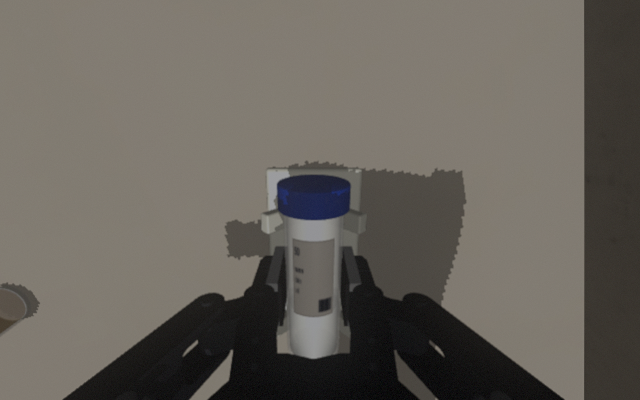

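```bash
python3 - <<'E'
from h import *
s=sensors.get_state()
for k in('joints','qd','joint_efforts','ee_pos','contact_force','moment','opening'): print(k,np.round(s[k],4))
E
```

```text
joints [-3.4270e-01  4.2280e-01 -3.9160e-01  7.4630e-01  2.6000e-03  3.0812e+00]
qd [ 0.0003  0.0004 -0.0009  0.001   0.0008 -0.0021]
joint_efforts [ -0.9997 -49.6728  25.3475  -0.4502  -0.6019  -0.0582]
ee_pos [ 0.5432 -0.1929  0.0269]
contact_force [0.3994 3.0769 8.8527]
moment [ 0.4942  0.0192 -0.096 ]
opening 0.0271
```

```bash
python3 -m handwheel '[{"dx":0,"dy":0,"dz":0,"ax":0,"ay":0,"az":0},{"dx":0,"dy":0,"dz":0,"ax":0,"ay":0,"az":0},{"dx":0,"dy":0,"dz":0,"ax":0,"ay":0,"az":0},{"dx":0,"dy":0,"dz":0,"ax":0,"ay":0,"az":0}]' 0.4 60
python3 - <<'E'
from h import *
rows([.5375,-.1914,.021],-16.1)
s=sensors.get_state()
for k in('joints','joint_efforts','contact_force','moment','opening'): print(k,np.round(s[k],4))
E
```

```text
clock: 4.1
ee_pos: [0.543, -0.1928, 0.0268]
tcp_rot: [-3.11, 0.442, -0.016]
contact_force: [-0.5, 0.0, -0.3]
opening: 0.0597
pos [ 0.543  -0.1928  0.0268] xdir -16.17 tool z [ 1.010e-02 -9.000e-04 -9.999e-01] clock 4.1
d [-0.0382  0.001   0.0384] a [-0.0003 -0.0016 -0.0002]
joints [-3.4270e-01  4.2270e-01 -3.9170e-01  7.4650e-01  2.5000e-03  3.0811e+00]
joint_efforts [ 1.69000e-02 -5.45730e+01  2.79618e+01 -1.16600e-01  1.06000e-02
 -1.00000e-04]
contact_force [-0.5208  0.0326 -0.317 ]
moment [-0.0667 -0.0131 -0.0119]
opening 0.0597
```

```bash
python3 -m handwheel '[{"dx":-0.038,"dy":0,"dz":-0.3,"ax":0,"ay":-0.0016,"az":0},{"dx":-0.038,"dy":0,"dz":-0.5,"ax":0,"ay":-0.0016,"az":0},{"dx":-0.038,"dy":0,"dz":-0.5,"ax":0,"ay":-0.0016,"az":-0.02},{"dx":-0.038,"dy":0,"dz":-0.5,"ax":0,"ay":-0.0016,"az":-0.04},{"dx":-0.038,"dy":0,"dz":-0.5,"ax":0,"ay":0,"az":-0.06},{"dx":-0.038,"dy":0,"dz":-0.5,"ax":0,"ay":0,"az":-0.08},{"dx":-0.038,"dy":0,"dz":-0.5,"ax":0,"ay":0,"az":-0.1},{"dx":-0.038,"dy":0,"dz":-0.5,"ax":0,"ay":0,"az":-0.12},{"dx":-0.038,"dy":0,"dz":-0.5,"ax":0,"ay":0,"az":-0.14},{"dx":-0.038,"dy":0,"dz":-0.5,"ax":0,"ay":0,"az":-0.16}]' 0.4 60
python3 - <<'E'
from h import *
rows([.5375,-.1914,.1],163.9)
E
```

```text
clock: 5.1
ee_pos: [0.5365, -0.1912, 0.1015]
tcp_rot: [2.932, 1.117, 0.013]
contact_force: [-0.8, 0.2, -0.5]
opening: 0.0597
pos [ 0.5365 -0.1912  0.1015] xdir 41.72 tool z [ 9.5e-03 -7.0e-04 -1.0e+00] clock 5.1
d [0.0041 0.0057 0.0099] a [ 0.0018  0.0005 -0.3394]
```

```bash
python3 -m handwheel '[{"dx":0.004,"dy":0.006,"dz":0.01,"ax":0,"ay":0,"az":-0.34},{"dx":0.004,"dy":0.006,"dz":0.01,"ax":0,"ay":0,"az":-0.34},{"dx":0.004,"dy":0.006,"dz":0.01,"ax":0,"ay":0,"az":-0.34},{"dx":0.004,"dy":0.006,"dz":0.01,"ax":0,"ay":0,"az":-0.34},{"dx":0.004,"dy":0.006,"dz":0.01,"ax":0,"ay":0,"az":-0.34},{"dx":0.004,"dy":0.006,"dz":0.01,"ax":0,"ay":0,"az":-0.34},{"dx":0.004,"dy":0.006,"dz":0.01,"ax":0,"ay":0,"az":-0.34},{"dx":0.004,"dy":0.006,"dz":0.01,"ax":0,"ay":0,"az":-0.34},{"dx":0.004,"dy":0.006,"dz":0.01,"ax":0,"ay":0,"az":-0.34},{"dx":0.004,"dy":0.006,"dz":0.01,"ax":0,"ay":0,"az":-0.34}]' 0.4 60
python3 - <<'E'
from h import *
rows([.5375,-.1914,.1],163.9)
E
```

```text
clock: 6.1
ee_pos: [0.5372, -0.1914, 0.0997]
tcp_rot: [1.38, 2.813, 0.006]
contact_force: [-0.8, -0.3, -0.0]
opening: 0.0595
pos [ 0.5372 -0.1914  0.0997] xdir 127.72 tool z [ 9.e-03 -4.e-04 -1.e+00] clock 6.1
d [-0.001   0.0015 -0.0022] a [ 0.0008  0.0012 -0.1005]
```

```bash
python3 -m handwheel '[{"dx":0,"dy":0,"dz":0,"ax":0.0008,"ay":0.0012,"az":-0.1005},{"dx":0,"dy":0,"dz":0,"ax":0.0008,"ay":0.0012,"az":-0.1005},{"dx":0,"dy":0,"dz":0,"ax":0.0008,"ay":0.0012,"az":-0.1005},{"dx":0,"dy":0,"dz":0,"ax":0.0008,"ay":0.0012,"az":-0.1005},{"dx":0,"dy":0,"dz":0,"ax":0.0008,"ay":0.0012,"az":-0.1005},{"dx":0,"dy":0,"dz":0,"ax":0.0008,"ay":0.0012,"az":-0.1005}]' 0.4 60
python3 - <<'E'
from h import *
rows([.5375,-.1914,.018],163.9)
import pickle
p=viewer.camera_params('wrist');im=viewer.capture('wrist');pickle.dump(p,open('w4.pkl','wb'));cv2.imwrite('pics/w4.png',im[:,:,::-1])
a=np.radians(-16.1);x=np.array([np.cos(a),np.sin(a),0]);c=np.array([.5375,-.1914,.04])
print(proj(p,[c,c-.06*x,c+.056*x+[0,0,.017]]))
E
```

```text
clock: 6.7
ee_pos: [0.537, -0.1914, 0.0994]
tcp_rot: [-0.44, -3.11, 0.0]
contact_force: [-0.3, -0.9, -0.1]
opening: 0.0599
pos [ 0.537  -0.1914  0.0994] xdir 163.89 tool z [-6.e-04 -2.e-04 -1.e+00] clock 6.7
d [-0.0038  0.0009  0.5425] a [-0.     -0.0001 -0.    ]
[[312.8251236  219.73580321]
 [312.72162211 138.0481927 ]
 [312.87440247 297.21708256]]
```

View pics/w4.png

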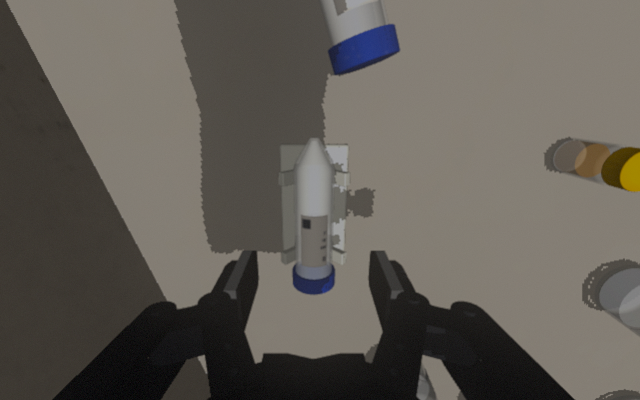

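```bash
python3 -m handwheel '[{"dx":-0.003,"dy":0,"dz":0.15,"ax":0,"ay":0,"az":0},{"dx":-0.003,"dy":0,"dz":0.3,"ax":0,"ay":0,"az":0},{"dx":-0.003,"dy":0,"dz":0.45,"ax":0,"ay":0,"az":0},{"dx":-0.003,"dy":0,"dz":0.54,"ax":0,"ay":0,"az":0},{"dx":-0.003,"dy":0,"dz":0.54,"ax":0,"ay":0,"az":0},{"dx":-0.003,"dy":0,"dz":0.54,"ax":0,"ay":0,"az":0},{"dx":-0.003,"dy":0,"dz":0.54,"ax":0,"ay":0,"az":0}]' 0.4 60
python3 - <<'E'
from h import *
rows([.5375,-.1914,.018],163.9)
s=sensors.get_state()
for k in('joints','contact_force','moment','opening'): print(k,np.round(s[k],4))
E
```

```text
clock: 7.45
ee_pos: [0.5384, -0.1919, 0.0196]
tcp_rot: [0.442, 3.109, -0.001]
contact_force: [0.5, -0.4, 0.7]
opening: 0.0598
pos [ 0.5384 -0.1919  0.0196] xdir 163.82 tool z [ 1.3e-03 -8.0e-04 -1.0e+00] clock 7.45
d [0.0067 0.0015 0.0104] a [-0.0001  0.0002 -0.0002]
joints [-3.422e-01  4.302e-01 -4.002e-01  7.389e-01 -4.000e-04 -5.980e-02]
contact_force [ 0.4657 -0.376   0.7249]
moment [ 0.028   0.0075 -0.0099]
opening 0.0598
```

```bash
python3 -m handwheel '[{"dx":0.006,"dy":0,"dz":0.01,"ax":0,"ay":0,"az":0},{"dx":0.006,"dy":0,"dz":0.01,"ax":0,"ay":0,"az":0},{"dx":0.006,"dy":0,"dz":0.01,"ax":0,"ay":0,"az":0},{"dx":0.006,"dy":0,"dz":0.01,"ax":0,"ay":0,"az":0},{"dx":0.006,"dy":0,"dz":0.01,"ax":0,"ay":0,"az":0},{"dx":0.006,"dy":0,"dz":0.01,"ax":0,"ay":0,"az":0},{"dx":0.006,"dy":0,"dz":0.01,"ax":0,"ay":0,"az":0}]' -1 60
python3 - <<'E'
from h import *
rows([.5375,-.1914,.018],163.9)
s=sensors.get_state()
for k in('contact_force','moment','opening'): print(k,np.round(s[k],4))
im=viewer.capture('wrist');cv2.imwrite('pics/w5.png',im[:,:,::-1])
E
```

```text
clock: 8.15
ee_pos: [0.5382, -0.1914, 0.019]
tcp_rot: [0.441, 3.108, -0.0]
contact_force: [-0.7, 2.6, 6.0]
opening: 0.0273
pos [ 0.5382 -0.1914  0.019 ] xdir 163.83 tool z [ 2.8e-03 -5.0e-04 -1.0e+00] clock 8.15
d [ 0.0048 -0.0011  0.0067] a [ 0.      0.0005 -0.0002]
contact_force [-0.7373  2.6433  5.9517]
moment [ 0.4128  0.1553 -0.0984]
opening 0.0273
```

View pics/w5.png

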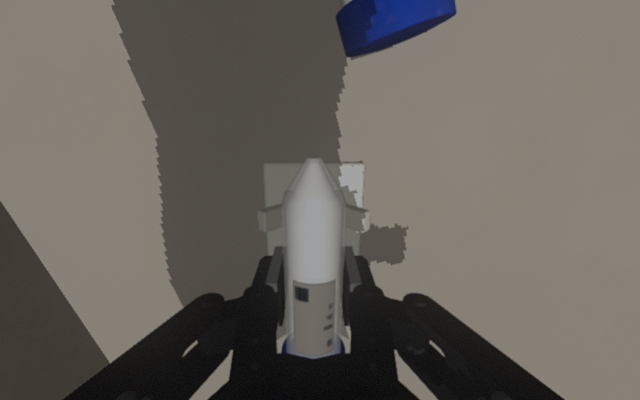

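```bash
python3 -m handwheel '[{"dx":0,"dy":0,"dz":-0.1,"ax":0,"ay":0,"az":0},{"dx":0,"dy":0,"dz":-0.3,"ax":0,"ay":0,"az":0},{"dx":0,"dy":0,"dz":-0.5,"ax":0,"ay":0,"az":0},{"dx":0,"dy":0,"dz":-0.75,"ax":0,"ay":0,"az":0},{"dx":0,"dy":0,"dz":-0.75,"ax":0,"ay":0,"az":0},{"dx":0,"dy":0,"dz":-0.75,"ax":0,"ay":0,"az":0},{"dx":0,"dy":0,"dz":-0.75,"ax":0,"ay":0,"az":0}]' -1 60
python3 - <<'E'
from h import *
rows([.471,.173,.13],184.3)
s=sensors.get_state()
for k in('contact_force','moment','opening'): print(k,np.round(s[k],4))
im=viewer.capture('side');cv2.imwrite('pics/s6.png',im[:,:,::-1]);crop(im[:,:,::-1],300,180,130,120,5,'pics/s6a.png')
E
```

```text
clock: 8.9
ee_pos: [0.537, -0.1912, 0.1304]
tcp_rot: [0.442, 3.109, 0.0]
contact_force: [0.1, -0.2, -1.8]
opening: 0.0271
pos [ 0.537  -0.1912  0.1304] xdir 163.83 tool z [ 1.1e-03 -1.0e-04 -1.0e+00] clock 8.9
d [1.0989e+00 2.2091e+00 1.7000e-03] a [ 0.      0.0002 -0.0569]
contact_force [ 0.1106 -0.1827 -1.7975]
moment [0.0349 0.0254 0.036 ]
opening 0.0271
```

View pics/s6a.png

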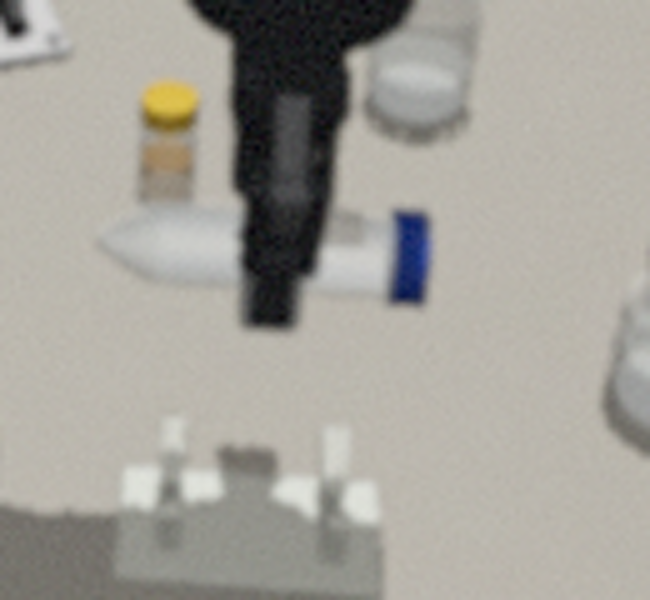

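```bash
python3 - <<'E'
from h import *
S=viewer.camera_params('side');a=np.radians(-16.17);x=np.array([np.cos(a),np.sin(a),0])
for e in(0,.003,-.003,.006,-.006):
  t=np.array([x[0]*np.cos(e/.06),x[1],np.sin(e/.06)]);c=np.array([.537,-.1912,.1514])
  print(e,proj(S,[c-.06*t,c+.056*t,[.537,-.1912,.1304]]).round(1).tolist())
E
```

```text
0 [[319.6, 227.0], [386.2, 231.2], [353.0, 238.0]]
0.003 [[319.6, 228.2], [386.4, 230.0], [353.0, 238.0]]
-0.003 [[319.6, 225.7], [386.0, 232.4], [353.0, 238.0]]
0.006 [[319.7, 229.5], [386.5, 228.7], [353.0, 238.0]]
-0.006 [[319.8, 224.3], [385.7, 233.6], [353.0, 238.0]]
```

```bash
python3 -m handwheel '[{"dx":0.45,"dy":0.9,"dz":0,"ax":0,"ay":0,"az":-0.028},{"dx":0.45,"dy":0.9,"dz":0,"ax":0,"ay":0,"az":-0.028},{"dx":0.45,"dy":0.9,"dz":0,"ax":0,"ay":0,"az":-0.028},{"dx":0.45,"dy":0.9,"dz":0,"ax":0,"ay":0,"az":-0.028},{"dx":0.45,"dy":0.9,"dz":0,"ax":0,"ay":0,"az":-0.028}]'
python3 - <<'E'
from h import *
rows([.471,.10,.13],184.3)
E
```

```text
clock: 9.45
ee_pos: [0.5085, -0.0415, 0.129]
tcp_rot: [-0.162, -3.136, 0.0]
contact_force: [0.2, -0.3, -0.8]
opening: 0.0276
pos [ 0.5085 -0.0415  0.129 ] xdir 174.07 tool z [-0.0017 -0.     -1.    ] clock 9.45
d [ 0.3464  0.9123 -0.0065] a [-0.     -0.0003 -0.0284]
```

```bash
python3 -m handwheel '[{"dx":0.346,"dy":0.91,"dz":-0.0065,"ax":0,"ay":0,"az":-0.0284},{"dx":0.346,"dy":0.91,"dz":-0.0065,"ax":0,"ay":0,"az":-0.0284},{"dx":0.346,"dy":0.91,"dz":-0.0065,"ax":0,"ay":0,"az":-0.0284},{"dx":0.346,"dy":0.91,"dz":-0.0065,"ax":0,"ay":0,"az":-0.0284},{"dx":0.346,"dy":0.91,"dz":-0.0065,"ax":0,"ay":0,"az":-0.0284},{"dx":0.346,"dy":0.91,"dz":-0.0065,"ax":0,"ay":0,"az":-0.0284}]'
python3 - <<'E'
from h import *
import pickle
rows([.471,.173,.13],184.3)
p=viewer.camera_params('wrist');im=viewer.capture('wrist');pickle.dump(p,open('w7.pkl','wb'));cv2.imwrite('pics/w7.png',im[:,:,::-1])
a=np.radians(4.3);x=np.array([np.cos(a),np.sin(a),0]);y=np.array([-x[1],x[0],0]);c=np.array([.471,.173,.008])
print(proj(p,[c+.058*i*x+.037*j*y for i in(1,-1) for j in(1,-1)]).round(1).tolist())
E
```

```text
clock: 10.05
ee_pos: [0.4715, 0.0982, 0.1297]
tcp_rot: [0.115, -3.138, 0.001]
contact_force: [-0.2, -0.8, -1.2]
opening: 0.0274
pos [0.4715 0.0982 0.1297] xdir -175.82 tool z [-2.e-03 -8.e-04 -1.e+00] clock 10.05
d [-0.0329  0.4979 -0.0027] a [-0.0001 -0.0003 -0.0003]
[[423.0, 253.1], [350.2, 253.2], [438.4, 137.0], [355.1, 137.2]]
```

View pics/w7.png

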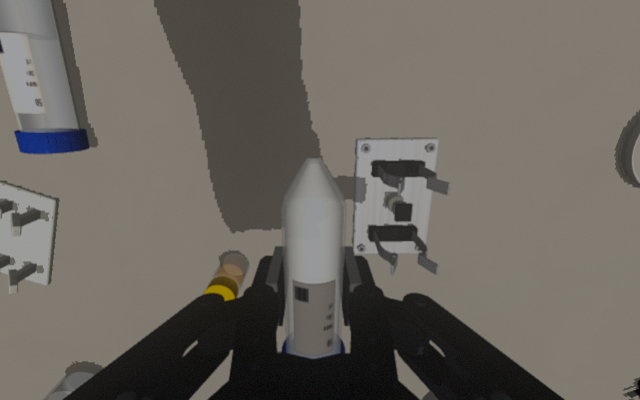

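```bash
python3 - <<'E'
from h import *
im=cv2.imread('pics/w7.png'); crop(im,340,125,120,155,4,'pics/w7a.png');crop(im,270,145,90,130,5,'pics/w7b.png')
E
```

```text
(no output)
```

View pics/w7a.png

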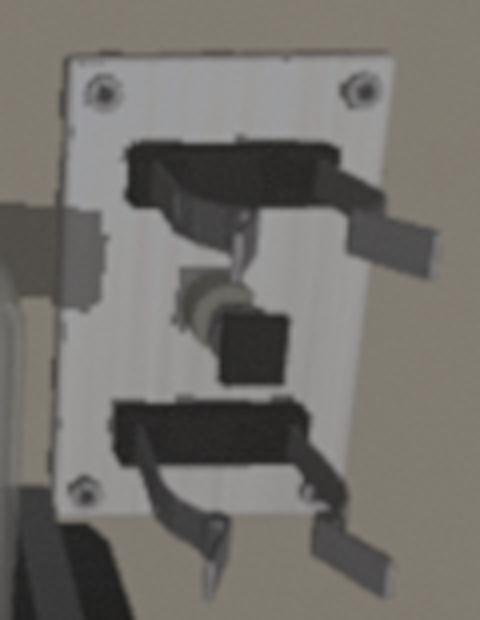

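View pics/w7b.png

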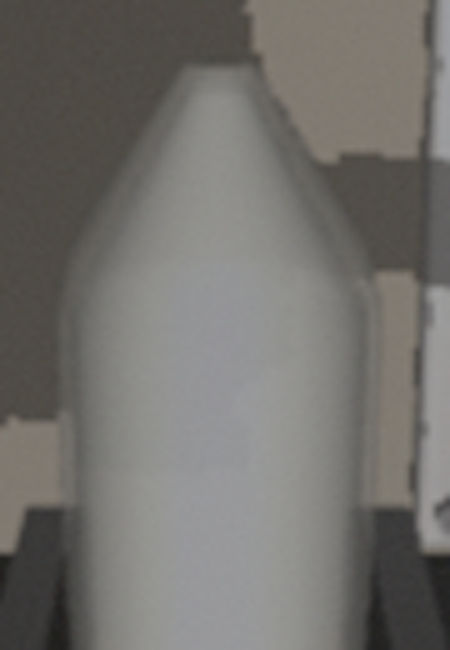

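```bash
python3 - <<'E'
from h import *
import pickle
p=pickle.load(open('w7.pkl','rb'))
H=np.array([onz(p,u,v,.008) for u,v in((357.5,139.2),(438,138.7),(426.2,253),(354.2,254.5))]);print(H.round(4),H.mean(0).round(4))
for i,j in((3,0),(2,1),(0,1),(3,2)): d=H[j]-H[i];print(np.linalg.norm(d).round(4),np.degrees(np.arctan2(d[1],d[0])).round(2))
k=lambda x,y,z:onz(p,340+x/4,125+y/4,z)
print('pad',k(254,350,.0345),k(254,350,.040),k(254,350,.045))
# flare tips z=.079: upper clip right tip outer edge, left tip ; lower
U=[k(438,255,.079),k(240,255,.079),k(390,583,.079),k(209,575,.079)]
print(np.round(U,4)); print('mid upper',(U[0]+U[1])/2,'lower',(U[2]+U[3])/2)
print('tube line at z.1505',onz(p,314.2,200,.1505),onz(p,314.1,270,.1505), 'tip',onz(p,314.4,158.6,.1505))
E
```

```text
[[0.4175 0.1341 0.008 ]
 [0.4119 0.2055 0.008 ]
 [0.5257 0.2175 0.008 ]
 [0.5327 0.1447 0.008 ]] [0.472  0.1754 0.008 ]
0.1157 -174.72
0.1144 -174.0
0.0717 94.51
0.0731 95.52
pad [0.47425379 0.17745341 0.0345    ] [0.47227923 0.17549193 0.04      ] [0.47048418 0.17370878 0.045     ]
[[0.4386 0.1902 0.079 ]
 [0.4411 0.1562 0.079 ]
 [0.5033 0.1955 0.079 ]
 [0.5041 0.1609 0.079 ]]
mid upper [0.43988725 0.17317409 0.079     ] lower [0.50369411 0.17819035 0.079     ]
tube line at z.1505 [0.429639   0.09594747 0.1505    ] [0.46486752 0.09849363 0.1505    ] tip [0.4113705  0.09468637 0.1505    ]
```

```bash
python3 - <<'E'
from h import *
rows([.472,.175,.13],185)
E
```

```text
pos [0.4716 0.098  0.1297] xdir -175.85 tool z [-1.9e-03 -6.0e-04 -1.0e+00] clock 10.1
d [-0.0401  0.5117 -0.0022] a [-0.0001 -0.0003 -0.0024]
```

```bash
python3 -m handwheel '[{"dx":-0.04,"dy":0.2,"dz":0,"ax":0,"ay":-0.0003,"az":-0.0024},{"dx":-0.04,"dy":0.4,"dz":0,"ax":0,"ay":-0.0003,"az":-0.0024},{"dx":-0.04,"dy":0.512,"dz":0,"ax":0,"ay":-0.0003,"az":-0.0024},{"dx":-0.04,"dy":0.512,"dz":0,"ax":0,"ay":-0.0003,"az":-0.0024},{"dx":-0.04,"dy":0.512,"dz":0,"ax":0,"ay":-0.0003,"az":-0.0024},{"dx":-0.04,"dy":0.512,"dz":0,"ax":0,"ay":-0.0003,"az":-0.0024}]'
python3 - <<'E'
from h import *
import pickle
rows([.472,.175,.09],185)
p=viewer.camera_params('wrist');im=viewer.capture('wrist');pickle.dump(p,open('w8.pkl','wb'));cv2.imwrite('pics/w8.png',im[:,:,::-1])
crop(im[:,:,::-1],240,120,150,180,4,'pics/w8a.png')
im=viewer.capture('side');cv2.imwrite('pics/s8.png',im[:,:,::-1]);crop(im[:,:,::-1],240,120,110,90,6,'pics/s8a.png')
im=viewer.capture('scene');cv2.imwrite('pics/c8.png',im[:,:,::-1]);crop(im[:,:,::-1],220,170,130,110,5,'pics/c8a.png')
E
```

```text
clock: 10.7
ee_pos: [0.4722, 0.1736, 0.1295]
tcp_rot: [0.134, -3.138, 0.002]
contact_force: [-1.1, 0.2, -0.3]
opening: 0.0271
pos [0.4722 0.1736 0.1295] xdir -175.1 tool z [-4.0e-04 -1.1e-03 -1.0e+00] clock 10.7
d [0.0004 0.0099 0.2635] a [-0.0002 -0.0001 -0.0003]
```

View pics/w8a.png

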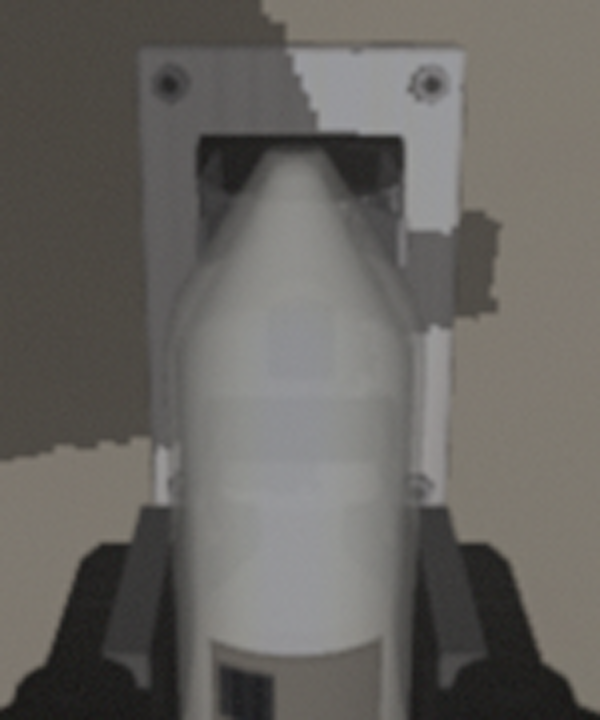

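View pics/s8a.png

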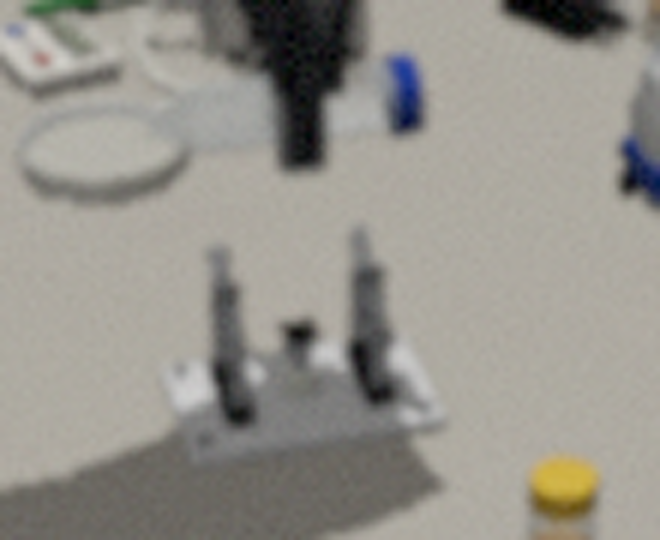

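View pics/c8a.png

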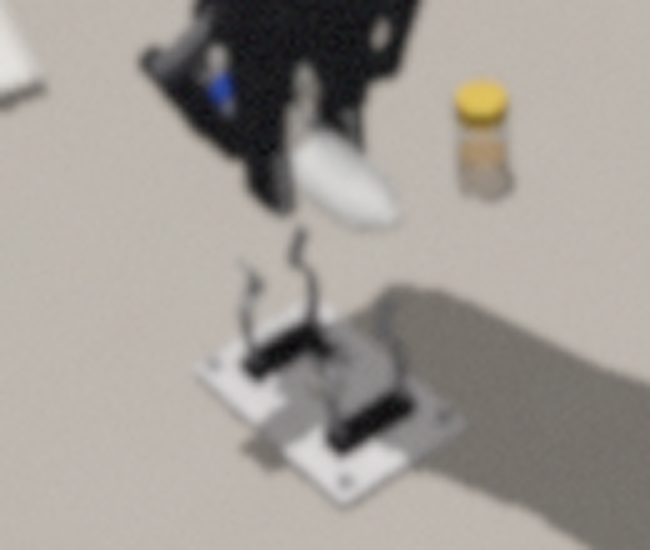

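```bash
python3 - <<'E'
from h import *
import pickle
p=pickle.load(open('w8.pkl','rb'));S=viewer.camera_params('side')
a=np.radians(4.9);x=np.array([np.cos(a),np.sin(a),0]);c=np.array([.4722,.1740,.1505])
for e in(-.03,0,.03):
  t=x+[0,0,e]
  print(e,'side tip,cap bot inner,cap out',proj(S,[c-.06*t,c+.042*t,c+.056*t]).round(1).tolist(),'wrist',proj(p,[c-.06*t,c-.06*t+[0,0,.004]]).round(1).tolist())
im=cv2.imread('pics/s8.png');crop(im,255,120,70,35,11,'pics/s8b.png')
E
```

```text
-0.03 side tip,cap bot inner,cap out [[264.1, 139.4], [304.5, 135.8], [309.9, 135.3]] wrist [[313.2, 160.2], [313.2, 162.2]]
0 side tip,cap bot inner,cap out [[264.2, 140.1], [304.5, 135.3], [309.9, 134.7]] wrist [[313.2, 159.4], [313.2, 161.3]]
0.03 side tip,cap bot inner,cap out [[264.2, 140.8], [304.5, 134.9], [309.9, 134.1]] wrist [[313.2, 158.6], [313.2, 160.4]]
```

View pics/s8b.png

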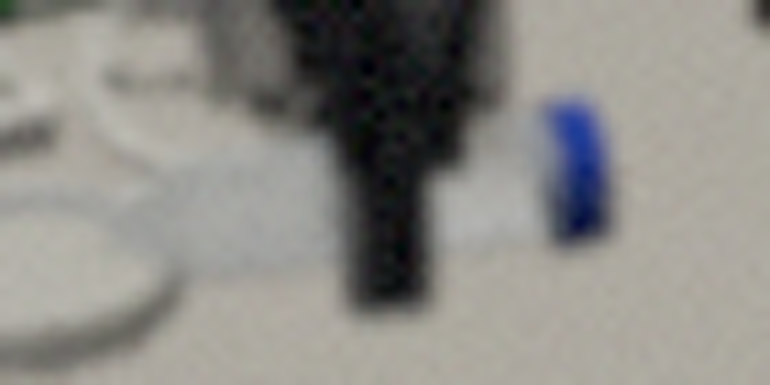

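```bash
python3 -m handwheel '[{"dx":0,"dy":0.006,"dz":0.12,"ax":0,"ay":0,"az":0.0006},{"dx":0,"dy":0.006,"dz":0.24,"ax":0,"ay":0,"az":0.0006},{"dx":0,"dy":0.006,"dz":0.36,"ax":0,"ay":0,"az":0.0006},{"dx":0,"dy":0.006,"dz":0.42,"ax":0,"ay":0,"az":0.0006},{"dx":0,"dy":0.006,"dz":0.42,"ax":0,"ay":0,"az":0.0006},{"dx":0,"dy":0.006,"dz":0.42,"ax":0,"ay":0,"az":0.0006}]'
python3 - <<'E'
from h import *
import pickle
rows([.472,.175,.06],184.6)
s=sensors.get_state()
for k in('contact_force','moment','opening'): print(k,np.round(s[k],3))
p=viewer.camera_params('wrist');im=viewer.capture('wrist');pickle.dump(p,open('w9.pkl','wb'))
crop(im[:,:,::-1],240,100,150,180,4,'pics/w9a.png')
im=viewer.capture('side');crop(im[:,:,::-1],240,120,110,90,6,'pics/s9a.png')
E
```

```text
clock: 11.45
ee_pos: [0.4723, 0.1748, 0.0671]
tcp_rot: [-0.129, 3.139, -0.001]
contact_force: [0.8, -1.4, -0.2]
opening: 0.0273
pos [0.4723 0.1748 0.0671] xdir -175.31 tool z [ 2.e-04 -6.e-04 -1.e+00] clock 11.45
d [0.0022 0.0015 0.0475] a [-0.0001  0.      0.0003]
contact_force [ 0.833 -1.359 -0.214]
moment [ 0.002 -0.014  0.05 ]
opening 0.027
```

View pics/w9a.png

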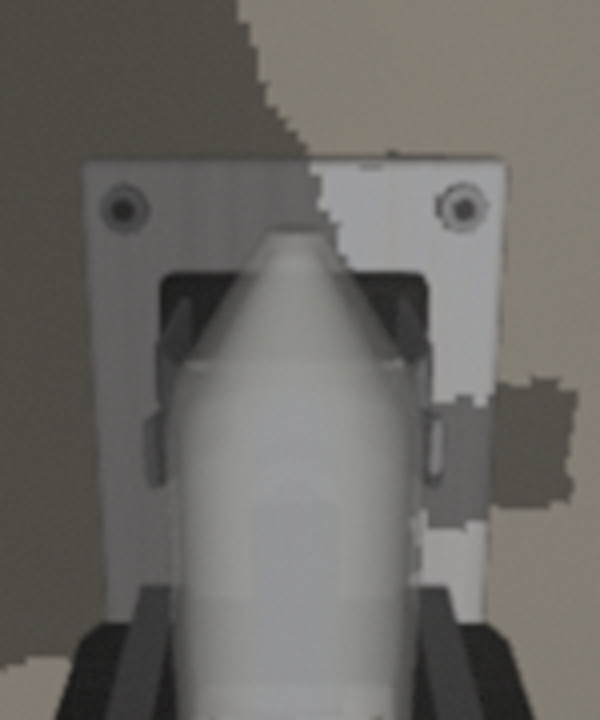

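View pics/s9a.png

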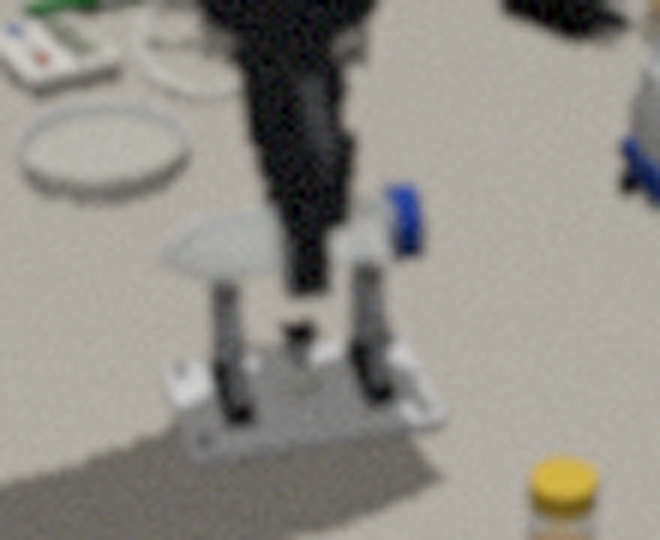

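```bash
python3 - <<'E'
from h import *
S=viewer.camera_params('side')
a=np.radians(4.7);x=np.array([np.cos(a),np.sin(a),0]);c=np.array([.4723,.1755,.0881]);y=np.array([-x[1],x[0],0])
print(proj(S,[c-.06*x,c+.056*x]).round(1).tolist())
h=np.array([.472,.1755,0])
for z,i in((.04,0),(.079,-.032),(.079,.032)):print(proj(S,[h+i*x+[0,0,z]]).round(1).tolist())
print(proj(S,[h+i*.058*x+j*.037*y+[0,0,.008] for i in(-1,1) for j in (-1,1)]).round(1).tolist())
s=viewer.capture('side')[:,:,::-1];crop(s,260,140,60,60,12,'pics/s10.png')
E
```

```text
[[266.0, 161.8], [309.8, 156.1]]
[[289.5, 174.4]]
[[276.9, 163.4]]
[[300.9, 160.2]]
[[271.2, 195.3], [266.3, 180.1], [314.0, 188.7], [306.9, 174.3]]
```

View pics/s10.png

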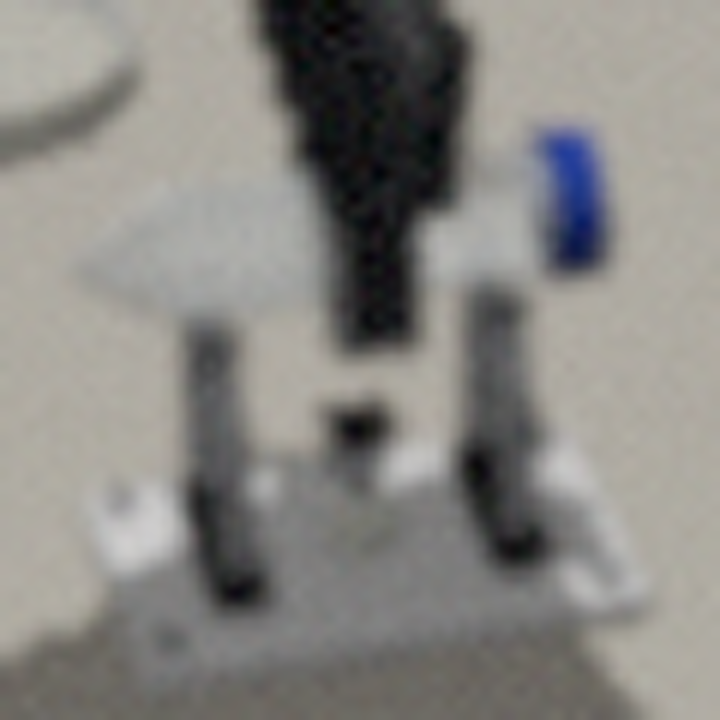

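```bash
python3 -m handwheel '[{"dx":0.002,"dy":0,"dz":0.03,"ax":0,"ay":0,"az":0},{"dx":0.002,"dy":0,"dz":0.06,"ax":0,"ay":0,"az":0},{"dx":0.002,"dy":0,"dz":0.07,"ax":0,"ay":0,"az":0},{"dx":0.002,"dy":0,"dz":0.08,"ax":0,"ay":0,"az":0},{"dx":0.002,"dy":0,"dz":0.09,"ax":0,"ay":0,"az":0},{"dx":0.002,"dy":0,"dz":0.1,"ax":0,"ay":0,"az":0},{"dx":0.002,"dy":0,"dz":0.1,"ax":0,"ay":0,"az":0}]'
python3 - <<'E'
from h import *
rows([.472,.175,.041],184.7)
s=sensors.get_state()
for k in('contact_force','moment','opening'): print(k,np.round(s[k],3))
E
```

```text
clock: 12.3
ee_pos: [0.4733, 0.1753, 0.0531]
tcp_rot: [-0.129, 3.136, 0.0]
contact_force: [-0.0, -0.3, 4.3]
opening: 0.0272
pos [0.4733 0.1753 0.0531] xdir -175.29 tool z [ 2.7e-03  2.0e-04 -1.0e+00] clock 12.3
d [ 0.0087 -0.0016  0.0806] a [0.     0.0004 0.    ]
contact_force [-0.032 -0.305  4.33 ]
moment [-0.051 -0.066 -0.024]
opening 0.027
```

```bash
python3 -m handwheel '[{"dx":0.008,"dy":0,"dz":0.01,"ax":0,"ay":0.0004,"az":0},{"dx":0.008,"dy":0,"dz":0.02,"ax":0,"ay":0.0004,"az":0},{"dx":0.008,"dy":0,"dz":0.03,"ax":0,"ay":0.0004,"az":0},{"dx":0.008,"dy":0,"dz":0.04,"ax":0,"ay":0.0004,"az":0},{"dx":0.008,"dy":0,"dz":0.04,"ax":0,"ay":0.0004,"az":0}]'
python3 - <<'E'
from h import *
rows([.472,.175,.041],184.7)
s=sensors.get_state()
for k in('contact_force','moment','opening'): print(k,np.round(s[k],3))
E
```

```text
clock: 12.8
ee_pos: [0.4739, 0.1758, 0.0484]
tcp_rot: [-0.129, 3.135, 0.001]
contact_force: [0.2, -0.3, 9.7]
opening: 0.0276
pos [0.4739 0.1758 0.0484] xdir -175.3 tool z [ 3.7e-03  9.0e-04 -1.0e+00] clock 12.8
d [ 0.0131 -0.0041  0.0493] a [0.0001 0.0006 0.    ]
contact_force [ 0.178 -0.279  9.746]
moment [-0.081 -0.086 -0.001]
opening 0.028
```

```bash
python3 -m handwheel '[{"dx":0.014,"dy":-0.004,"dz":0.015,"ax":0,"ay":0.0006,"az":0},{"dx":0.016,"dy":-0.004,"dz":0.025,"ax":0,"ay":0.0008,"az":0},{"dx":0.018,"dy":-0.004,"dz":0.035,"ax":0,"ay":0.0008,"az":0},{"dx":0.018,"dy":-0.004,"dz":0.035,"ax":0,"ay":0.0008,"az":0}]'
python3 - <<'E'
from h import *
rows([.472,.175,.041],184.7)
s=sensors.get_state()
for k in('contact_force','moment','opening'): print(k,np.round(s[k],3))
E
```

```text
clock: 13.2
ee_pos: [0.4732, 0.1755, 0.0442]
tcp_rot: [-0.129, 3.137, 0.002]
contact_force: [1.9, -0.3, 5.1]
opening: 0.0276
pos [0.4732 0.1755 0.0442] xdir -175.3 tool z [ 0.0022  0.0014 -1.    ] clock 13.2
d [ 0.0083 -0.0025  0.0213] a [0.0002 0.0004 0.    ]
contact_force [ 1.901 -0.331  5.144]
moment [-0.062 -0.354 -0.037]
opening 0.028
```

```bash
python3 -m handwheel '[{"dx":0.006,"dy":-0.002,"dz":0.01,"ax":0,"ay":0.0003,"az":0},{"dx":0.006,"dy":-0.002,"dz":0.018,"ax":0,"ay":0.0003,"az":0},{"dx":0.006,"dy":-0.002,"dz":0.018,"ax":0,"ay":0.0003,"az":0}]'
python3 - <<'E'
from h import *
rows([.472,.175,.041],184.7)
s=sensors.get_state()
for k in('contact_force','moment','opening'): print(k,np.round(s[k],3))
s=viewer.capture('side')[:,:,::-1];crop(s,260,140,60,60,12,'pics/s11.png')
E
```

```text
clock: 13.5
ee_pos: [0.4735, 0.1754, 0.0422]
tcp_rot: [-0.129, 3.136, 0.003]
contact_force: [1.3, -0.4, 4.9]
opening: 0.0273
pos [0.4735 0.1754 0.0422] xdir -175.31 tool z [ 0.0025  0.0017 -1.    ] clock 13.5
d [ 0.0102 -0.0018  0.0077] a [ 0.0002  0.0004 -0.    ]
contact_force [ 1.263 -0.408  4.861]
moment [-0.05  -0.191 -0.023]
opening 0.027
```

View pics/s11.png

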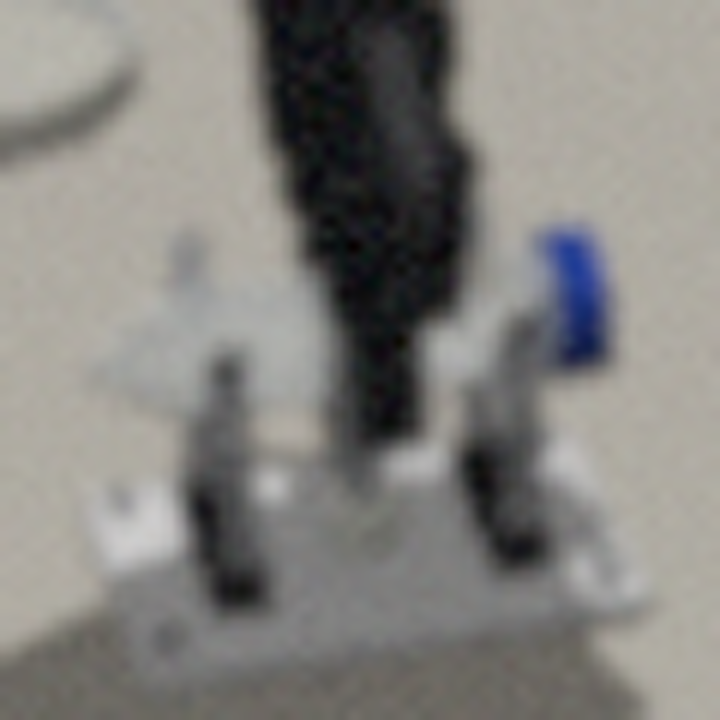

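```bash
python3 -m handwheel '[{"dx":0.009,"dy":-0.002,"dz":0.01,"ax":0.0002,"ay":0.0003,"az":0},{"dx":0.009,"dy":-0.002,"dz":0.016,"ax":0.0002,"ay":0.0003,"az":0},{"dx":0.009,"dy":-0.002,"dz":0.016,"ax":0.0002,"ay":0.0003,"az":0}]'
python3 - <<'E'
from h import *
rows([.472,.175,.041],184.7)
s=sensors.get_state()
for k in('contact_force','moment','opening'): print(k,np.round(s[k],3))
E
```

```text
clock: 13.85
ee_pos: [0.473, 0.1752, 0.04]
tcp_rot: [-0.129, 3.137, 0.001]
contact_force: [1.4, 0.8, 3.4]
opening: 0.0279
pos [0.473  0.1752 0.04  ] xdir -175.3 tool z [ 2.e-03  6.e-04 -1.e+00] clock 13.85
d [ 0.0064 -0.001  -0.0064] a [ 0.0001  0.0003 -0.    ]
contact_force [1.369 0.845 3.393]
moment [-0.046 -0.438  0.002]
opening 0.028
```

```bash
python3 -m handwheel '[{"dx":0.006,"dy":-0.001,"dz":0.005,"ax":0,"ay":0.0003,"az":0},{"dx":0.006,"dy":-0.001,"dz":0.008,"ax":0,"ay":0.0003,"az":0},{"dx":0.006,"dy":-0.001,"dz":0.008,"ax":0,"ay":0.0003,"az":0}]'
python3 - <<'E'
from h import *
rows([.472,.175,.041],184.7)
s=sensors.get_state()
for k in('contact_force','moment','opening'): print(k,np.round(s[k],3))
E
python3 -m handwheel '[{"dx":0.006,"dy":-0.001,"dz":0.005,"ax":0,"ay":0.0003,"az":0},{"dx":0.006,"dy":-0.001,"dz":0.008,"ax":0,"ay":0.0003,"az":0},{"dx":0.006,"dy":-0.001,"dz":0.008,"ax":0,"ay":0.0003,"az":0}]'
python3 - <<'E'
from h import *
rows([.472,.175,.041],184.7)
s=sensors.get_state()
for k in('contact_force','moment','opening'): print(k,np.round(s[k],3))
E
```

```text
clock: 14.15
ee_pos: [0.4722, 0.175, 0.0388]
tcp_rot: [-0.129, 3.139, 0.001]
contact_force: [2.3, 0.1, 3.2]
opening: 0.0275
pos [0.4722 0.175  0.0388] xdir -175.31 tool z [ 4.e-04  5.e-04 -1.e+00] clock 14.15
d [ 0.0016 -0.     -0.0146] a [ 0.0001  0.0001 -0.    ]
contact_force [2.319 0.098 3.204]
moment [ 0.04  -0.43   0.011]
opening 0.027
clock: 14.45
ee_pos: [0.4711, 0.1747, 0.0373]
tcp_rot: [0.129, -3.137, -0.001]
contact_force: [1.9, 0.6, 0.5]
opening: 0.0272
pos [0.4711 0.1747 0.0373] xdir -175.3 tool z [-2.e-03  3.e-04 -1.e+00] clock 14.45
d [-0.0063  0.0012 -0.0247] a [ 0.0001 -0.0003 -0.    ]
contact_force [1.884 0.584 0.462]
moment [ 0.076 -0.364  0.028]
opening 0.027
```

```bash
cat > st.py <<'E'
from h import *
rows([.472,.175,.0373],184.7)
s=sensors.get_state()
print('F',np.round(s['contact_force'],2),'M',np.round(s['moment'],3))
E
python3 -m handwheel '[{"dx":-0.003,"dy":0,"dz":0.004,"ax":0,"ay":-0.0001,"az":0},{"dx":-0.003,"dy":0,"dz":0.006,"ax":0,"ay":-0.0001,"az":0},{"dx":-0.003,"dy":0,"dz":0.006,"ax":0,"ay":-0.0001,"az":0}]' ; python3 st.py
```

```text
clock: 14.75
ee_pos: [0.4709, 0.1746, 0.036]
tcp_rot: [0.129, -3.136, -0.0]
contact_force: [0.8, 0.7, -0.8]
opening: 0.0272
pos [0.4709 0.1746 0.036 ] xdir -175.3 tool z [-2.6e-03  1.0e-04 -1.0e+00] clock 14.75
d [-0.0078  0.0018 -0.0086] a [ 0.     -0.0004 -0.    ]
F [ 0.82  0.66 -0.84] M [ 0.012 -0.123  0.041]
```

```bash
python3 -m handwheel '[{"dx":0,"dy":0,"dz":0.004,"ax":0,"ay":0,"az":0},{"dx":0,"dy":0,"dz":0.005,"ax":0,"ay":0,"az":0},{"dx":0,"dy":0,"dz":0.005,"ax":0,"ay":0,"az":0}]' ; python3 st.py
```

```text
clock: 15.05
ee_pos: [0.4707, 0.1746, 0.0353]
tcp_rot: [0.129, -3.136, -0.0]
contact_force: [0.0, -0.6, 3.1]
opening: 0.0272
pos [0.4707 0.1746 0.0353] xdir -175.3 tool z [-2.7e-03  1.0e-04 -1.0e+00] clock 15.05
d [-0.0085  0.0018 -0.0134] a [ 0.     -0.0004 -0.    ]
F [ 0.02 -0.63  3.15] M [ 0.01  -0.007 -0.   ]
```

```bash
python3 -m handwheel '[{"dx":0,"dy":0,"dz":0.002,"ax":0,"ay":0,"az":0},{"dx":0,"dy":0,"dz":0.004,"ax":0,"ay":0,"az":0},{"dx":0,"dy":0,"dz":0.004,"ax":0,"ay":0,"az":0}]' ; python3 st.py
```

```text
clock: 15.35
ee_pos: [0.4708, 0.1746, 0.0351]
tcp_rot: [0.129, -3.136, -0.0]
contact_force: [-1.5, -0.7, 7.4]
opening: 0.0271
pos [0.4708 0.1746 0.0351] xdir -175.3 tool z [-2.5e-03  1.0e-04 -1.0e+00] clock 15.35
d [-0.0082  0.0018 -0.0147] a [ 0.0001 -0.0004 -0.    ]
F [-1.49 -0.68  7.36] M [-0.058  0.171  0.003]
```

```bash
python3 -m handwheel '[{"dx":0,"dy":0,"dz":0.0025,"ax":0,"ay":0,"az":0},{"dx":0,"dy":0,"dz":0.004,"ax":0,"ay":0,"az":0},{"dx":0,"dy":0,"dz":0.0047,"ax":0,"ay":0,"az":0},{"dx":0,"dy":0,"dz":0.0047,"ax":0,"ay":0,"az":0}]' ; python3 st.py
```

```text
clock: 15.75
ee_pos: [0.4708, 0.1747, 0.035]
tcp_rot: [0.129, -3.137, -0.001]
contact_force: [-1.6, -0.5, 9.5]
opening: 0.0277
pos [0.4708 0.1747 0.035 ] xdir -175.3 tool z [-2.3e-03  3.0e-04 -1.0e+00] clock 15.75
d [-0.0078  0.0016 -0.0153] a [ 0.0001 -0.0004 -0.    ]
F [-1.62 -0.51  9.46] M [-0.12   0.389  0.003]
```

```bash
python3 -m handwheel '[{"dx":0,"dy":0,"dz":0.0035,"ax":0,"ay":0,"az":0},{"dx":0,"dy":0,"dz":0.005,"ax":0,"ay":0,"az":0},{"dx":0,"dy":0,"dz":0.005,"ax":0,"ay":0,"az":0},{"dx":0,"dy":0,"dz":0.005,"ax":0,"ay":0,"az":0},{"dx":0,"dy":0,"dz":0.005,"ax":0,"ay":0,"az":0}]' ; python3 st.py
python3 - <<'E'
from h import *
s=viewer.capture('side')[:,:,::-1];crop(s,260,140,60,60,12,'pics/s12.png')
s=viewer.capture('wrist')[:,:,::-1];crop(s,220,100,190,150,4,'pics/w12.png')
E
python3 st.py
```

```text
clock: 16.25
ee_pos: [0.4709, 0.1747, 0.0349]
tcp_rot: [0.129, -3.137, -0.001]
contact_force: [-1.6, -0.6, 10.8]
opening: 0.0276
pos [0.4709 0.1747 0.0349] xdir -175.3 tool z [-2.e-03  4.e-04 -1.e+00] clock 16.25
d [-0.0076  0.0016 -0.0159] a [ 0.0001 -0.0003  0.    ]
F [-1.56 -0.64 10.8 ] M [-0.146  0.381 -0.023]
pos [0.4708 0.1746 0.0349] xdir -175.3 tool z [-2.1e-03  3.0e-04 -1.0e+00] clock 16.35
d [-0.0079  0.0017 -0.0161] a [ 0.0001 -0.0003 -0.    ]
F [-1.34 -0.97  9.66] M [-0.163  0.419 -0.025]
```

View pics/s12.png

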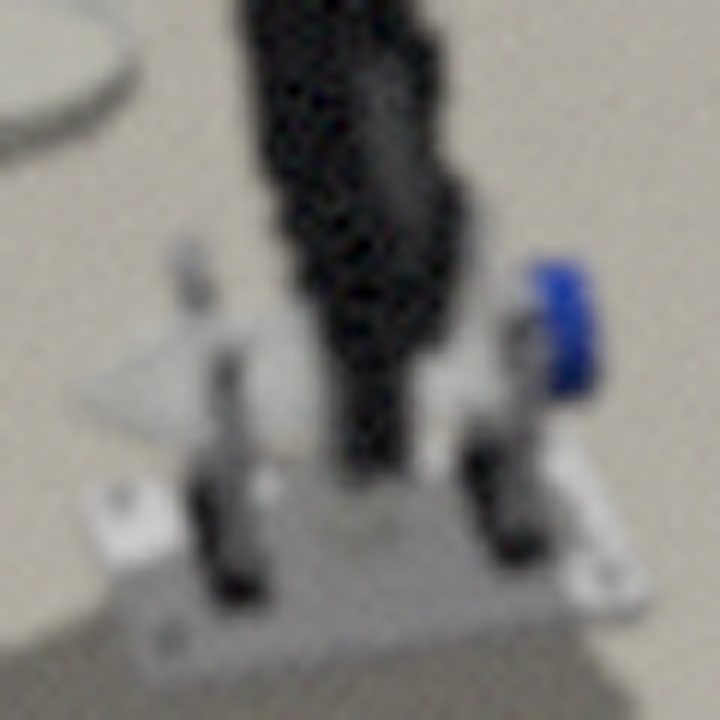

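View pics/w12.png

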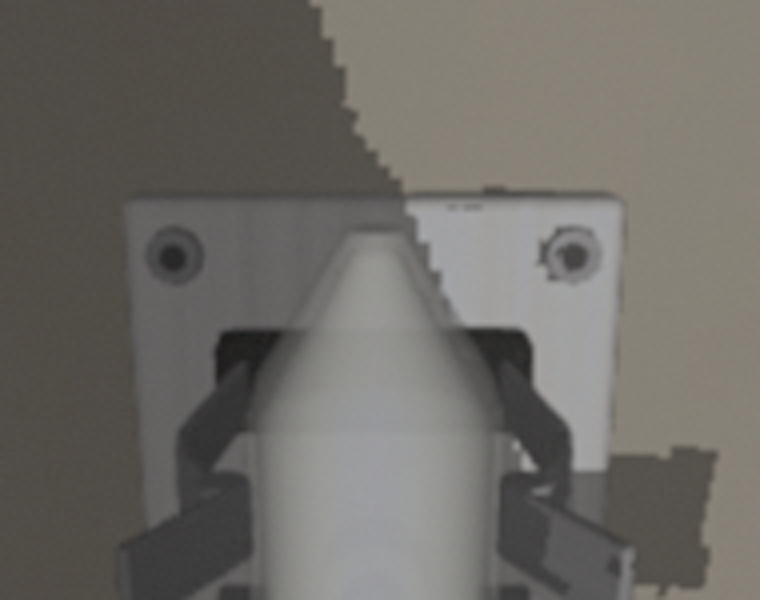

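```bash
python3 -m handwheel '[{"dx":0,"dy":0,"dz":0.002,"ax":0,"ay":0,"az":0},{"dx":0,"dy":0,"dz":0.002,"ax":0,"ay":0,"az":0},{"dx":0,"dy":0,"dz":0.001,"ax":0,"ay":0,"az":0},{"dx":0,"dy":0,"dz":0,"ax":0,"ay":0,"az":0},{"dx":0,"dy":0,"dz":0,"ax":0,"ay":0,"az":0},{"dx":0,"dy":0,"dz":0,"ax":0,"ay":0,"az":0}]' 0.3 60; python3 st.py
```

```text
clock: 16.95
ee_pos: [0.4708, 0.1747, 0.0348]
tcp_rot: [0.129, -3.137, -0.001]
contact_force: [-0.0, 0.4, 0.1]
opening: 0.0558
pos [0.4708 0.1747 0.0348] xdir -175.3 tool z [-2.2e-03  3.0e-04 -1.0e+00] clock 16.95
d [-0.0082  0.0017 -0.0166] a [ 0.0001 -0.0003 -0.    ]
F [-0.04  0.38  0.15] M [ 0.024  0.02  -0.019]
```

Released with no residual force. Lift straight up and look.

```bash
python3 -m handwheel '[{"dx":0,"dy":0,"dz":-0.1,"ax":0,"ay":0,"az":0},{"dx":0,"dy":0,"dz":-0.25,"ax":0,"ay":0,"az":0},{"dx":0,"dy":0,"dz":-0.5,"ax":0,"ay":0,"az":0},{"dx":0,"dy":0,"dz":-0.75,"ax":0,"ay":0,"az":0},{"dx":0,"dy":0,"dz":-0.9,"ax":0,"ay":0,"az":0},{"dx":0,"dy":0,"dz":-0.9,"ax":0,"ay":0,"az":0},{"dx":0,"dy":0,"dz":-0.9,"ax":0,"ay":0,"az":0}]'
python3 - <<'E'
from h import *
import pickle
s=viewer.capture('side')[:,:,::-1];crop(s,255,140,70,60,11,'pics/s13.png');cv2.imwrite('pics/s13f.png',s)
p=viewer.camera_params('wrist');pickle.dump(p,open('w13.pkl','wb'));s=viewer.capture('wrist')[:,:,::-1];cv2.imwrite('pics/w13f.png',s);crop(s,240,120,150,150,4,'pics/w13.png')
E
```

```text
clock: 17.65
ee_pos: [0.4713, 0.1747, 0.1699]
tcp_rot: [0.129, -3.138, -0.001]
contact_force: [-1.0, 0.1, -0.1]
opening: 0.0556
```

View pics/s13.png

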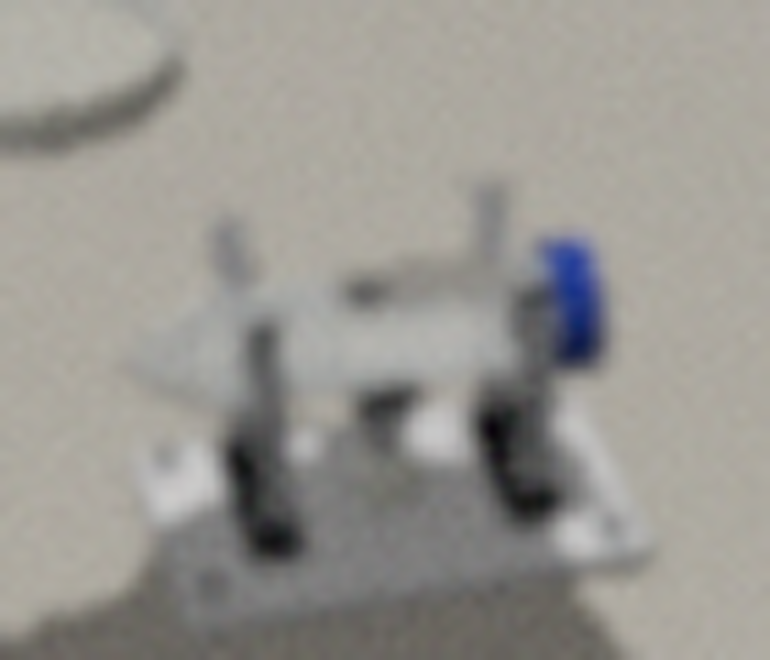

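View pics/w13.png

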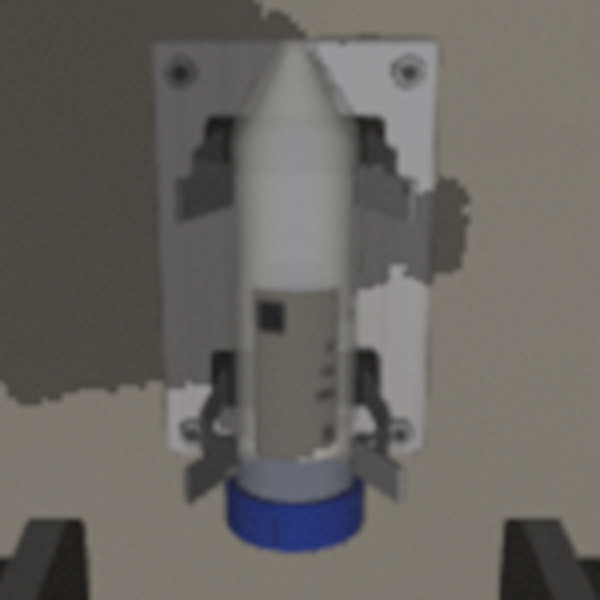

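View pics/s13f.png

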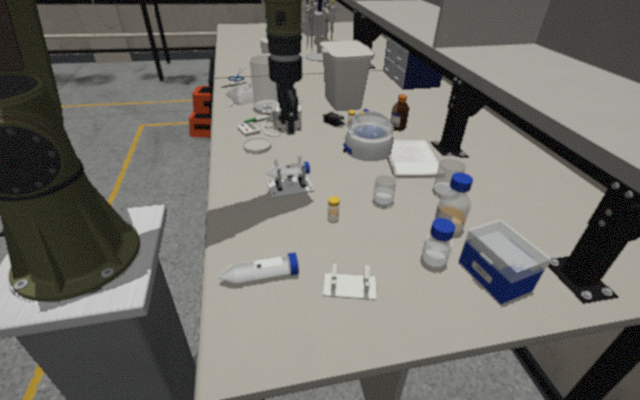

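```bash
python3 - <<'E'
from h import *
import pickle
p=pickle.load(open('w13.pkl','rb'));g=lambda x,y,z:onz(p,240+x/4,120+y/4,z)
print('tip',g(295,43,.057),'mids',[((g(a,y,.057)+g(b,y,.057))/2).round(4) for a,b,y in((235,357,200),(240,354,400))])
H=np.array([g(152,42,.008),g(440,42,.008),g(425,452,.008),g(168,452,.008)]);print('plate',H.mean(0).round(4))
from workcell import workorder
print(workorder.job_done())
E
```

```text
tip [0.41109554 0.17037859 0.057     ] mids [array([0.445 , 0.1734, 0.057 ]), array([0.4927, 0.1776, 0.057 ])]
plate [0.472  0.1758 0.008 ]
the job is handed in; nothing more can be done
None
```

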